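# Empty the buffet's token box into the cash tin

## Robot

A 7-joint arm with a two-finger parallel gripper is mounted at the origin on a cart in front of the work surface, level with it; the furniture and walls round the work are solid. World frame = base frame: x ahead of the robot, y to its left, z up, the work surface at z = 0. Lengths are in m, angles in degrees, forces in N, time in s.
With the tool pointing down it reaches from about 0.425 to 0.875 m from the base axis. Payload 4.7 kg.
Tool frame: the origin (TCP) lies between the finger pads; the fingertips stand env.tip_reach ahead of it and the grasp point (between the pads) lies 2 mm behind it (env.tip_reach is the distance from the TCP to the fingertips, in m); z points along the fingers, y is the line along which they close (so a half turn about z gives the same grasp; the last joint's range is limited). The gripper opens to 87 mm and grips with 3 to 60 N. Pads are 19 mm wide; open, the fingers measure 117 mm over their backs; the gripper's body (75 mm by 190 mm) begins 51 mm behind the grasp point.
Start: joints at [-76.14, 18.392, -4.016, 83.108, 1.295, 78.541, -3.26], TCP at [0.147, 0.633, 0.24] pointing down, gripper open.
Joint ranges: [-163.93, 163.93], [-17.29, 119.83], [-79.2, 71.16], [3.27, 140.29], [-89.18, 269.18], [5.43, 117.66], [-154.24, 154.24]. Speed limits (degrees/s): [147.25, 147.25, 180, 180, 180, 180, 180].

## Interface

Orientations are given as [roll, pitch, yaw] about the fixed x, y, z axes, in that order (R = Rz(yaw) Ry(pitch) Rx(roll)).
In Python, from cell import env gives the robot as it stands.
- The arm moves only by the shell command python3 steer.py 'ROWS' [FORCE]. ROWS is rows parted by semicolons, their numbers by spaces, 1 to 8 of them, each of 5 numbers: dx, dy, dz in m, then a turn about the tool's z in degrees, then the finger opening in m; each row is the pose to reach, as a shift and turn from the pose commanded when the command began, along the tool's axes at that moment; what a row does not reach only later rows make up. A row lasts 1/12 s, in which the tool goes at most 0.0417 m and 7.16 degrees, less where a joint would pass 70% of its speed; a pose out of reach is approached as far as the arm can. The fingers move at their own pace and stop on an object; FORCE is the grip in N (left out, the last holds). Time passes only in rows, so rows that do not move let the fingers close. It prints the time, the measured TCP pose, the force, the opening and the grip force at its end.
- env.get_obs(): the state, without advancing time (a new reading comes with each control period).
- env.read_camera(name): name is "scene" or "top" or "wrist"; returns a dict with "color" (420x560x3 uint8, blue, green, red), "fx", "fy", "cx", "cy" (pixels), "dist" ([k1, k2, p1, p2, k3] as OpenCV has them; the pictures are not rectified), "world_from_camera" (4x4, takes a point from camera to world coordinates). Camera axes: x right, y down, z forward; pixel columns grow to the right and rows downward; lengths in m; the calibration is good to about 2 mm. A picture is of the moment at which its call begins. There is no depth.
- env.sign_off(): hands the job in; it is judged then, once.
The state is a dict: "time_s": time; "qpos": joint angles; "joint_velocities": joint speeds; "effort": joint torques, N m; "tool_pos": TCP position; "tool_rot": TCP orientation; "force": force on the tool from outside, world axes, zero at the start; "wrist_torque": the same for the moment, N m; "grip_width": finger opening in m; "grasp_force": force on a finger pad.
Only numpy, scipy, OpenCV 4.12 (cv2) and the standard library are available. Lean on these libraries where they do the work, as an engineer would, in place of code of your own. Each camera call takes 0.05 s, during which the arm holds its last target. There are 200 camera calls.

## Task

Empty the guests' token box into the blue cash tin: press the tin's button so the lid pops up, swing the lid right back and steady it so that it stands open by itself, and take out the orange release key. Push its rod into the hole in the front of the token box to trip the hidden latch, put every token from the drawer that springs out into the tin, and push the drawer fully shut. Lay the key back in the tin, close the lid until it latches, and leave the glass, honey jar and timer beside the work alone.

Things in the scene. Friction and masses are not known exactly. Their poses are not given: they have to be found in the camera images.
- token_box: White token box with a bamboo top, fixed to the counter, 145 mm deep (x), 138 wide (y), 74 high. Origin: centre of its underside; its front faces its own -x, towards the robot. Guests drop tokens through the slot in the top into a sprung drawer in its lower half. The upper front panel (z 40 to 68 mm, face at x = -71 mm) has the access hole.
- key_hole (a point): Centre of the mouth of the access hole (10 mm bore, steel rim) in the token box's upper front panel, left of its middle, 51 mm above the counter. It runs level along the box's +x. 31 mm behind the mouth hangs a sprung paddle, 24 mm wide, that goes back 5 mm to a firm stop; 5 to 10 N on it lifts the latch and the drawer springs out below. Push on gently until it does.
- token_drawer (a joint): Travel of the token box's drawer, m. 0 = shut and latched; a spring (2 N shut, 1 N open) drives it out along the box's -x to its stop at 0.104 when the hidden latch is tripped. To shut it push its front back home; it may go 2 mm past and the latch then catches it again at 0.
- drawer_front (a point): Centre of the outer face of the drawer's bamboo front (130 mm wide, 35 mm high, 10 mm thick, z 3 to 38 mm, no handle); moves with the drawer; shut, it lies 79 mm in front of the box's origin, 8 mm proud of the upper panel. Behind it lies a shallow tray, inside 87 mm deep and 112 mm wide, side rims only 4 mm above its floor, back wall 27 mm above it.
- drawer_floor (a point): Middle of the tray's floor in the drawer, 9 mm above the counter, 53.5 mm behind the outer face of its front; moves with the drawer. With the drawer fully out the tray lies wholly in front of the box.
- cash_tin: Blue steel cash tin fixed to the counter, 122 mm deep (x), 150 wide (y), 50 high with its lid. Origin: centre of its underside; its front faces its own -x. Front 28 mm: solid ledge with the push button. Behind it the open inside: x -30 to +58 mm, y +-72 mm, floor 4 mm above the counter, walls to 43 mm.
- tin_inside (a point): Centre of the tin's inner floor.
- button_top (a point): Top centre of the tin's steel push button (24 mm across), standing 12 mm above the ledge, 47 mm in front of the tin's origin. It goes straight down 8 mm against 2 to 4 N and draws the lid's bolt; the lid is free after about 5 mm. The lid's front edge lies 14 mm behind the button's centre.
- tin_lid (a joint): Angle of the tin's lid, rad, hinged along the tin's y at its rear edge: under 0.02 = shut and latched. Once the button is pressed a spring lifts it to 0.42, where it rests loosely; 1.90 = stop, leaning back a little. Below 1.55 it falls forward on to its spring, beyond that it leans back. 140 g. To latch it press its front edge down (4 to 8 N) and hold on through the click.
- lid_hinge (a point): Middle of the lid's hinge line, 61 mm behind the tin's origin, 45.5 mm above the counter.
- lid_front (a point): Middle of the lid's front edge, on its upper side: 93.5 mm from the hinge line, lid 6 mm thick; moves with the lid. A catch hangs 18 mm below the lid 11 mm behind this edge (20 mm wide, in the middle).
- release_key: Loose release key, 40 g: flat orange handle 56 x 13 x 10 mm with a straight 5 mm steel rod, 60 mm long, out of its +x end. It starts lying in the shut tin, roughly along the tin's width. Origin: middle of the handle's underside.
- key_grip (a point): Middle of the key's handle, on its axis (5 mm above what it lies on).
- key_tip (a point): Tip of the key's rod, on its axis, 88 mm from key_grip.
- juice_glass: Upturned clear juice glass, 81 mm across, 92 mm high, right of the token box; a bystander. Origin: centre of its underside.
- honey_jar: Honey jar, 60 mm across, 85 mm high, left of the tin; a bystander. Origin: centre of its underside.
- egg_timer: Small red and white kitchen timer, 68 mm across, 53 mm high, left of the tin; a bystander. Origin: centre of its underside.
- token_1: Octagonal wooden token with a blue inlaid ring, 34 mm across its flats, 12 mm thick, 25 g, lying flat in the token drawer at the start. Origin: centre of its underside as built (it may lie either way up); flats face its own x and y axes and halfway between. Two to four tokens are there; the others are absent.
- token_2: Octagonal wooden token with a blue inlaid ring, 34 mm across its flats, 12 mm thick, 25 g, lying flat in the token drawer at the start. Origin: centre of its underside as built (it may lie either way up); flats face its own x and y axes and halfway between. Two to four tokens are there; the others are absent.
- token_3: Octagonal wooden token with a blue inlaid ring, 34 mm across its flats, 12 mm thick, 25 g, lying flat in the token drawer at the start. Origin: centre of its underside as built (it may lie either way up); flats face its own x and y axes and halfway between. Two to four tokens are there; the others are absent.
- token_4: Octagonal wooden token with a blue inlaid ring, 34 mm across its flats, 12 mm thick, 25 g, lying flat in the token drawer at the start. Origin: centre of its underside as built (it may lie either way up); flats face its own x and y axes and halfway between. Two to four tokens are there; the others are absent.

How it is judged (in metres and radians):
On the way, in this order (a step that is already met when the one before it is completed fails the run):
1. the button has been pressed and the tin's lid has popped up (past 0.25 rad) (value of joint tin_lid above 0.25 rad), for 0.1 s.
2. the lid stands right back (past 1.68 rad) and is steady (under 0.15 rad/s) for half a second (value of joint tin_lid above 1.68 rad and velocity of joint tin_lid between -0.15 and 0.15 rad/s), for 0.5 s.
3. the latch has been tripped and the token drawer is out (past 90 mm) (value of joint token_drawer above 0.09 m), for 0.2 s.
At the end, for the whole second after the job is handed in: Every token present and the release key lie at rest inside the cash tin (within its walls, below the rim), the token drawer is shut and latched (under 3 mm), and the tin's lid is shut and latched (under 0.03 rad) (x of token_1 in the frame of cash_tin between -0.032 and 0.06 m and y of token_1 in the frame of cash_tin between -0.074 and 0.074 m and z of each of token_1, token_2, token_3, token_4, release_key in the frame of cash_tin below 0.044 m and linear speed of each of token_1, token_2, token_3, token_4, release_key below 0.02 m/s and x of token_2 in the frame of cash_tin between -0.032 and 0.06 m and y of token_2 in the frame of cash_tin between -0.074 and 0.074 m and x of token_3 in the frame of cash_tin between -0.032 and 0.06 m and y of token_3 in the frame of cash_tin between -0.074 and 0.074 m and x of token_4 in the frame of cash_tin between -0.032 and 0.06 m and y of token_4 in the frame of cash_tin between -0.074 and 0.074 m and x of release_key in the frame of cash_tin between -0.032 and 0.06 m and y of release_key in the frame of cash_tin between -0.074 and 0.074 m and value of joint token_drawer below 0.003 m and value of joint tin_lid below 0.03 rad); the robot touches nothing.
It fails at once if a bystander beside the work (juice glass, honey jar, timer) is pushed more than 40 mm (distance of any of juice_glass, honey_jar, egg_timer from where it was at the start of the episode above 0.04 m).
It fails at once if the glass is tipped over (angle between juice_glass's own z axis and vertical above 0.5 rad).
Of token_1, token_2, token_3, token_4 only 2 to 4 are there at a start; the rules pass over those that are not, and their reading is None.
At some moment in a run one of token_1, token_2, token_3, token_4 may be knocked a few centimetres aside while the robot is not near it.
Once in a run the grip may slacken for a moment while it holds something.
It also fails if it takes over 210 s, if anything falls off the work surface, if the arm or the gripper's body presses on something with over 40 N, if the wrist force passes 120 N, or if a joint passes its speed limit or range.

## Working session

There is one attempt and no reset: what is moved stays moved. The work goes in short steps, Python scripts to look and compute and a shell command to move; the robot and the scene stay as the last step left them, time stands still between calls to the robot, and variables do not carry over. Pictures are saved under pics/ and viewed, at most 14 in all, crops included, and the job is handed in when it is done.

```bash
ls; mkdir -p pics
python3 - <<'E'
from cell import env
import cv2
print(env.tip_reach, env.get_obs())
for n in("scene","top"):
    c=env.read_camera(n);cv2.imwrite(f"pics/{n}0.png",c["color"]);print(n,c["fx"],c["cx"],c["cy"],c["dist"],c["world_from_camera"].round(3).tolist() if hasattr(c["world_from_camera"],'round') else c["world_from_camera"])
E
```

```text
cell.py
pics
steer.py
0.017 {'time_s': 0.0, 'qpos': array([-76.13969942,  18.4388659 ,  -4.01602343,  83.17540651,
         1.29449099,  78.54092076,  -3.25953199]), 'joint_velocities': array([ 0.01477181, -0.12330672,  0.08520373,  0.01832411,  0.03506563,
       -0.01058234,  0.05925245]), 'effort': array([ 5.13352497e-04, -4.91285312e+01, -4.03651586e-01, -3.12528241e+01,
       -6.38721278e-02,  4.38306481e-02,  1.87451633e-04]), 'tool_pos': array([0.14671878, 0.63268359, 0.23845933]), 'tool_rot': array([-1.79890025e+02,  5.14567990e-03,  1.66950298e+02]), 'force': array([ 0.23371801, -0.04418857, -0.59147124]), 'wrist_torque': array([-0.01346723,  0.00112337,  0.0336229 ]), 'grasp_force': 0.0, 'grip_width': 0.08695963705775893}
scene 485.033788819394 277.94642356976095 202.0494954407347 [-0.06753219  0.          0.          0.          0.        ] [[0.662, -0.421, 0.62, -0.357], [-0.75, -0.371, 0.548, -0.554], [-0.0, -0.827, -0.561, 0.874], [0.0, 0.0, 0.0, 1.0]]
top 380.92956625229834 278.839147601632 211.64848368350604 [-0.03013237  0.          0.          0.          0.        ] [[0.028, -0.986, 0.164, 0.32], [-0.999, -0.03, -0.011, 0.2], [0.016, -0.164, -0.986, 1.195], [0.0, 0.0, 0.0, 1.0]]
```
View pics/scene0.png

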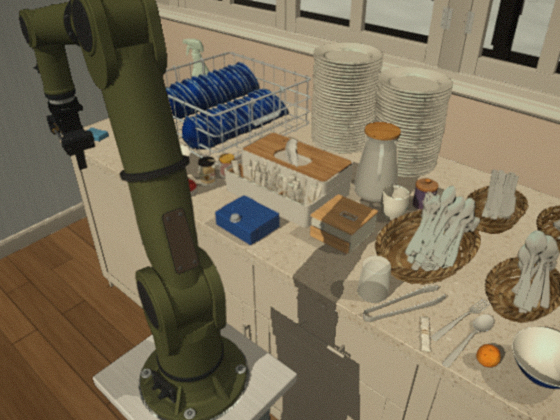

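View pics/top0.png

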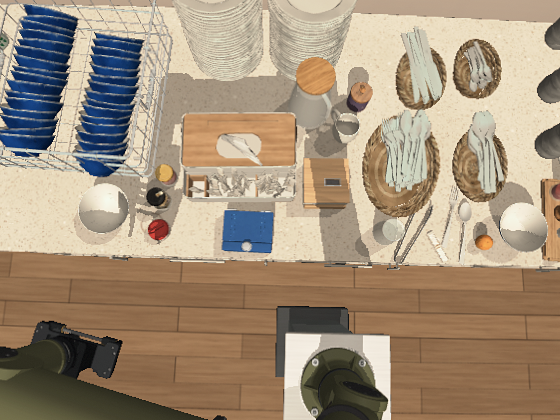

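The scene view shows the blue tin at about (247,219), the token box at (347,222) and the glass at (375,280). In the top view, the tin is at (248,231), its button at (247,246), the box at (326,183), the glass at (388,231), the timer at (158,230) and the honey jar at (157,197).

Create h.py:
```python
from cell import env
import cv2, numpy as np
def cam(n): 
    c=env.read_camera(n); c["K"]=np.array([[c["fx"],0,c["cx"]],[0,c["fy"],c["cy"]],[0,0,1]]); c["D"]=np.array(c["dist"],float); c["T"]=np.array(c["world_from_camera"]); return c
def ray(c,px,z):
    p=cv2.undistortPoints(np.array(px,float).reshape(-1,1,2),c["K"],c["D"]).reshape(-1,2)
    d=np.c_[p,np.ones(len(p))]@c["T"][:3,:3].T; o=c["T"][:3,3]
    return o+d*((z-o[2])/d[:,2])[:,None]
def proj(c,P):
    T=np.linalg.inv(c["T"]); r=cv2.Rodrigues(T[:3,:3])[0]
    return cv2.projectPoints(np.array(P,float).reshape(-1,1,3),r,T[:3,3],c["K"],c["D"])[0].reshape(-1,2)
def tri(cs,ps):
    A=np.zeros((3,3));b=np.zeros(3)
    for c,p in zip(cs,ps):
        o=c["T"][:3,3]; d=ray(c,[p],0)[0]-o; d/=np.linalg.norm(d); M=np.eye(3)-np.outer(d,d); A+=M;b+=M@o
    return np.linalg.solve(A,b)
def mask(c,lo,hi,roi=None):
    h=cv2.cvtColor(c["color"],cv2.COLOR_BGR2HSV); m=cv2.inRange(h,lo,hi)
    if roi: x0,y0,x1,y1=roi; k=np.zeros_like(m);k[y0:y1,x0:x1]=1;m*=k
    return m
def big(m): return max(cv2.findContours(m,cv2.RETR_EXTERNAL,cv2.CHAIN_APPROX_NONE)[0],key=cv2.contourArea)
```

Run:
```python
from h import *
t=cam("top");s=cam("scene")
for c,roi,n in((t,(210,200,285,262),"top"),(s,(205,190,290,250),"scene")):
    k=big(mask(c,(100,120,30),(130,255,255),roi)); r=cv2.minAreaRect(k); print(n,r,cv2.boxPoints(r).round(1).tolist())
    q=cv2.approxPolyDP(k,4,True).reshape(-1,2);print(q.tolist(), ray(c,q,.05).round(3).tolist())
k=big(mask(t,(100,120,30),(130,255,255),(210,200,285,262)));
print(ray(t,cv2.boxPoints(cv2.minAreaRect(k)),.05).round(4))
a=cv2.resize(t["color"][170:270,200:420],None,fx=3.6,fy=3.6,interpolation=2)
b=cv2.resize(s["color"][180:260,200:400],None,fx=3,fy=3,interpolation=2)
cv2.imwrite("pics/c1.png",np.vstack([cv2.copyMakeBorder(b,0,0,0,792-600,0),a[:350]]))
```

```text
top ((247.35911560058594, 231.1768035888672), (48.564361572265625, 40.04983139038086), 3.012787342071533) [[222.10000610351562, 249.89999389648438], [224.1999969482422, 209.89999389648438], [272.70001220703125, 212.5], [270.6000061035156, 252.5]]
[[225, 211], [223, 249], [243, 251], [241, 243], [249, 240], [249, 251], [270, 252], [272, 213]] [[0.507, 0.351, 0.05], [0.392, 0.352, 0.05], [0.388, 0.291, 0.05], [0.412, 0.298, 0.05], [0.421, 0.275, 0.05], [0.388, 0.274, 0.05], [0.387, 0.211, 0.05], [0.506, 0.208, 0.05]]
scene ((245.46630859375, 217.77200317382812), (56.721473693847656, 40.02174758911133), 30.256441116333008) [[210.89999389648438, 220.8000030517578], [231.10000610351562, 186.1999969482422], [280.0, 214.8000030517578], [259.8999938964844, 249.3000030517578]]
[[243, 196], [216, 212], [217, 223], [251, 243], [255, 228], [262, 226], [261, 233], [263, 224], [274, 216], [277, 220], [277, 213]] [[0.506, 0.352, 0.05], [0.393, 0.352, 0.05], [0.358, 0.31, 0.05], [0.358, 0.174, 0.05], [0.413, 0.212, 0.05], [0.433, 0.204, 0.05], [0.408, 0.184, 0.05], [0.442, 0.208, 0.05], [0.491, 0.211, 0.05], [0.482, 0.191, 0.05], [0.508, 0.214, 0.05]]
[[0.3893 0.3542 0.05  ]
 [0.5107 0.3541 0.05  ]
 [0.5074 0.2063 0.05  ]
 [0.3859 0.2089 0.05  ]]
```

View pics/c1.png

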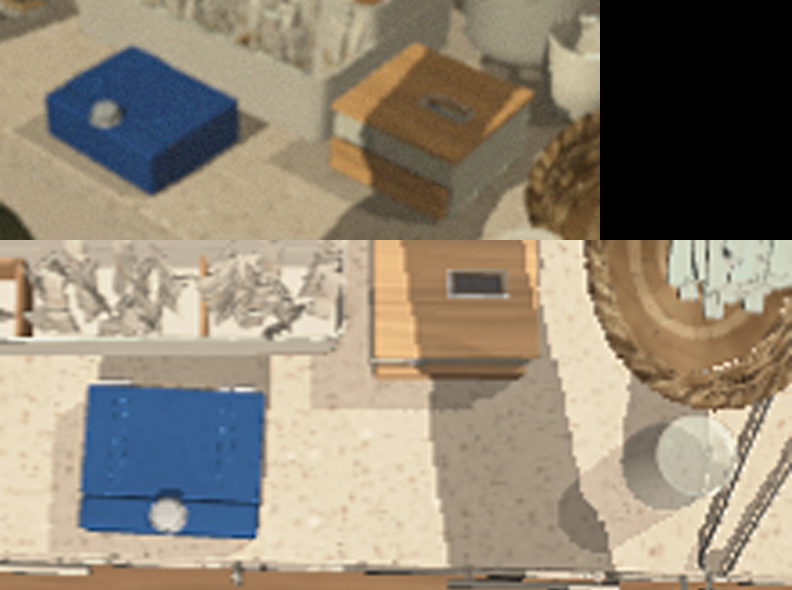

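The crop shows the tin with its button at about (246.7,246.4) in top and (235.7,217.7) in scene. The box's bamboo top has front corners at about (303,202.5) and (350,202.5) in top. The key hole can't be seen yet.

Run:
```python
from h import *
t=cam("top");s=cam("scene")
print("button",tri([t,s],[(246.7,246.4),(235.7,217.7)]).round(4))
print("box scene",ray(s,[(311,215),(347.7,233.3),(377.3,211.7),(338.3,195)],.074).round(4))
for c,roi in((t,(295,145,360,215)),(s,(300,190,385,260))):
    m=mask(c,(8,60,90),(22,255,255),roi); q=cv2.boxPoints(cv2.minAreaRect(big(m))); print(q.round(1).tolist(),ray(c,q,.074).round(4).tolist())
print("box top cam",ray(t,[(303,202.5),(350,202.5)],.074).round(4))
w=cam("wrist");print(w["fx"],w["cx"],w["cy"],w["D"])
o=env.get_obs();from scipy.spatial.transform import Rotation as R
T=np.eye(4);T[:3,:3]=R.from_euler('xyz',o["tool_rot"],degrees=True).as_matrix();T[:3,3]=o["tool_pos"]
print((np.linalg.inv(T)@w["T"]).round(3))
print("glass",ray(t,[(388,231)],.092), "timer",ray(t,[(158,230)],.053),"jar",ray(t,[(157,197)],.085))
```

```text
button [0.4022 0.2794 0.0592]
box scene [[ 0.5392  0.1131  0.074 ]
 [ 0.5381 -0.0131  0.074 ]
 [ 0.6773 -0.0194  0.074 ]
 [ 0.6744  0.1153  0.074 ]]
[[303.0, 202.0], [303.0, 158.0], [350.0, 158.0], [350.0, 202.0]] [[0.538, 0.1162, 0.074], [0.675, 0.1186, 0.074], [0.6799, -0.0258, 0.074], [0.5424, -0.0253, 0.074]]
[[300.0, 220.0], [384.0, 220.0], [384.0, 259.0], [300.0, 259.0]] [[0.5001, 0.1213, 0.074], [0.6552, -0.0549, 0.074], [0.5114, -0.1421, 0.074], [0.3723, 0.0167, 0.074]]
box top cam [[ 0.5364  0.1162  0.074 ]
 [ 0.5408 -0.0253  0.074 ]]
348.24283289903985 280.49842489248596 208.63937249099462 [-0.02203246  0.          0.          0.          0.        ]
[[-0.001 -0.952 -0.307  0.085]
 [ 1.    -0.001 -0.001 -0.001]
 [ 0.    -0.307  0.952 -0.145]
 [ 0.     0.     0.     1.   ]]
glass [[ 0.455725   -0.13340803  0.092     ]] timer [[0.44291131 0.54948777 0.053     ]] jar [[0.53763926 0.55049523 0.085     ]]
```

```bash
cat >> h.py <<'E'
from scipy.spatial.transform import Rotation as R
def go(P,yaw):
    "tool-axes shift and turn from the measured pose to world P, yaw"
    o=env.get_obs(); r=R.from_euler('xyz',o["tool_rot"],degrees=True).as_matrix()
    d=r.T@(np.array(P)-o["tool_pos"]); a=(o["tool_rot"][2]-yaw+180)%360-180
    print("delta",d.round(4),"turn",round(a,1),"yaw",o["tool_rot"][2].round(2),"j7",o["qpos"][6].round(1))
E
python3 -c "
from h import *
go((.397,.280,.13),178.8)"
```

```text
delta [-0.3235 -0.2875  0.1095] turn -11.8 yaw 166.95 j7 -3.3
```

```bash
python3 steer.py '-0.3235 -0.2875 0.06 -11.8 0.0;-0.3235 -0.2875 0.06 -11.8 0;-0.3235 -0.2875 0.06 -11.8 0;-0.3235 -0.2875 0.06 -11.8 0;-0.3235 -0.2875 0.06 -11.8 0;-0.3235 -0.2875 0.06 -11.8 0;-0.3235 -0.2875 0.06 -11.8 0;-0.3235 -0.2875 0.06 -11.8 0' 20; python3 -c "
from h import *
go((.397,.280,.18),178.8)"
```

```text
time_s: 1.02
tool_pos: [0.3386, 0.362, 0.1939]
tool_rot: [179.9, 0.0, 178.8]
force: [1.3, 0.7, 0.5]
grip_width: 0.0418
grasp_force: 0.0
delta [-0.0602 -0.0808  0.0138] turn -0.0 yaw 178.76 j7 38.9
```

```bash
python3 steer.py '-0.06 -0.081 0.014 0 0;-0.06 -0.081 0.014 0 0;-0.06 -0.081 0.014 0 0;-0.06 -0.081 0.014 0 0'
python3 - <<'E'
from h import *
w=cam("wrist"); cv2.imwrite("pics/w1.png",w["color"]); go((.397,.280,.07),178.8)
m=mask(w,(100,100,30),(130,255,255)); q=cv2.boxPoints(cv2.minAreaRect(big(m)));print(q,ray(w,q,.05).round(4),proj(w,[(.402,.28,.055)]))
E
```

```text
time_s: 1.35
tool_pos: [0.3989, 0.2762, 0.1795]
tool_rot: [-179.9, 0.0, 178.2]
force: [-0.4, 0.2, 0.8]
grip_width: 0.0153
grasp_force: 0.0
delta [0.0002 0.0008 0.1098] turn -0.4 yaw 178.44 j7 50.3
[[202. 182.]
 [379. 182.]
 [379. 303.]
 [202. 303.]] [[0.3775 0.2121 0.05  ]
 [0.3819 0.3554 0.05  ]
 [0.4952 0.3618 0.05  ]
 [0.4902 0.2006 0.05  ]] [[286.66792611 210.20648157]]
```

View pics/w1.png

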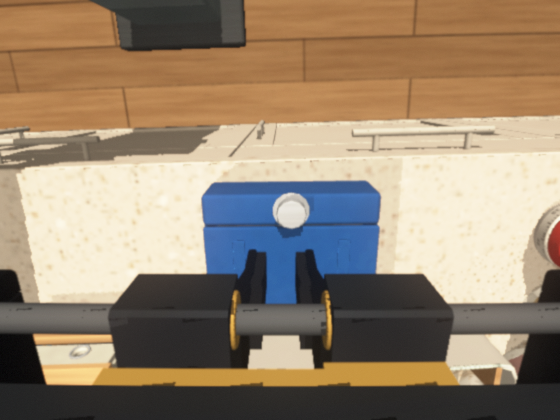

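The wrist view is looking back at the tin. The button is at (291,211), within 2 mm of the prediction, so it sits at y of about 0.282.

```bash
python3 steer.py '0.0015 0.003 0.04 0 0;0.0015 0.003 0.08 0 0;0.0015 0.003 0.1 0 0;0.0015 0.003 0.108 0 0;0.0015 0.003 0.112 0 0;0.0015 0.003 0.115 0 0;0.0015 0.003 0.115 0 0'
python3 - <<'E'
from h import *
s=cam("scene");cv2.imwrite("pics/s1.png",cv2.resize(s["color"][150:270,180:400],None,fx=3,fy=3))
go((.397,.282,.16),178.8)
E
```

```text
time_s: 1.98
tool_pos: [0.3918, 0.2851, 0.071]
tool_rot: [-179.9, -0.4, 178.9]
force: [-20.3, -16.1, 50.1]
grip_width: 0.0003
grasp_force: 25.4
delta [-0.0047 -0.0032 -0.089 ] turn 0.1 yaw 178.85 j7 51.5
```

View pics/s1.png

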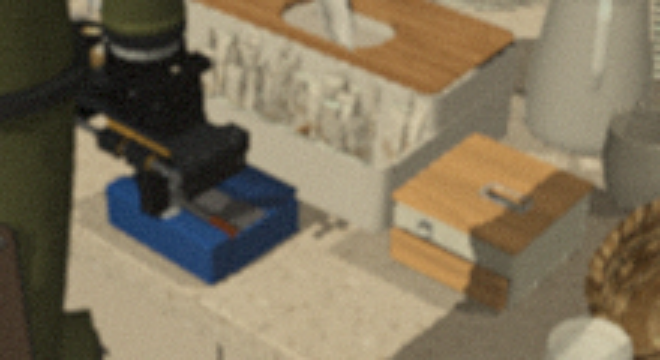

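```bash
python3 steer.py '0.002 -0.003 -0.03 0 0;0.002 -0.003 -0.07 0 0;0.02 -0.003 -0.09 0 0;0.045 -0.003 -0.09 0 0;0.045 -0.003 -0.09 0 0'
python3 - <<'E'
from h import *
s=cam("scene");w=cam("wrist");t=cam("top")
cv2.imwrite("pics/s2.png",np.hstack([cv2.resize(s["color"][170:260,180:300],None,fx=3.3,fy=3.3),cv2.resize(w["color"][140:437,:],(396,297))]))
go((.397,.282,.16),178.8)
E
```

```text
time_s: 2.45
tool_pos: [0.346, 0.2854, 0.1572]
tool_rot: [179.8, 0.0, 179.1]
force: [0.1, -0.2, -0.8]
grip_width: 0.0005
grasp_force: 0.0
delta [-0.0477 -0.0006 -0.0046] turn 0.1 yaw 178.87 j7 46.0
```

View pics/s2.png

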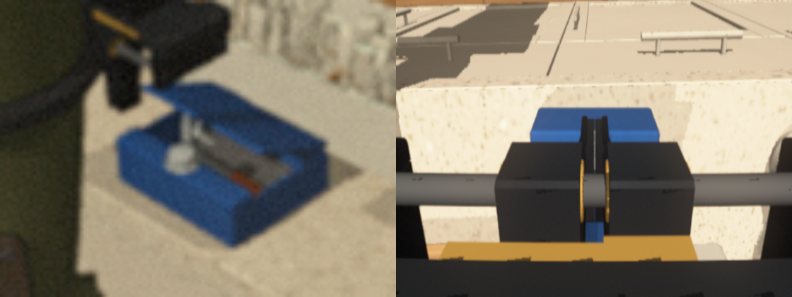

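The lid has popped to about 0.42 rad. The orange key handle shows near the right front of the inside. Next I bring the closed fingers in front of the lid's edge on the left side, clear of the catch.

```bash
python3 steer.py '0 0.04 0.02 0 0;0 0.04 0.055 0 0;0 0.04 0.075 0 0;-0.03 0.04 0.075 0 0;-0.05 0.04 0.075 0 0;-0.06 0.04 0.075 0 0;-0.065 0.04 0.075 0 0;-0.065 0.04 0.075 0 0'
```

```text
time_s: 3.27
tool_pos: [0.4154, 0.3209, 0.0794]
tool_rot: [-179.9, -0.1, 178.7]
force: [0.3, -0.0, -0.1]
grip_width: 0.0001
grasp_force: 0.0
```

```bash
python3 steer.py '-0.007 0 -0.012 0 0;-0.014 0 -0.025 0 0;-0.024 0 -0.034 0 0;-0.035 0 -0.042 0 0;-0.047 0 -0.048 0 0;-0.06 0 -0.052 0 0;-0.067 0 -0.052 0 0;-0.074 0 -0.052 0 0'
python3 - <<'E'
from h import *
s=cam("scene")
cv2.imwrite("pics/s3.png",cv2.resize(s["color"][150:260,180:320],None,fx=4,fy=4))
E
```

```text
time_s: 3.93
tool_pos: [0.4891, 0.32, 0.1321]
tool_rot: [180.0, 0.0, 178.8]
force: [-0.8, -0.3, 0.7]
grip_width: 0.0006
grasp_force: 0.1
```

View pics/s3.png

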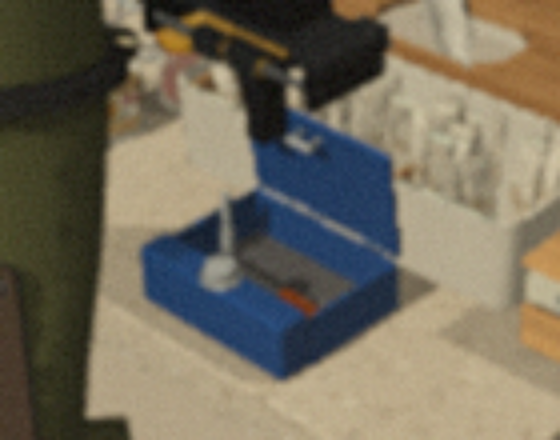

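The lid is upright against the fingers, and the key lies below with its orange handle to the right. I keep pushing gently past vertical.

```bash
python3 steer.py '-0.006 0 0 0 0;-0.012 0 0 0 0;-0.018 0 0 0 0;-0.023 0 0 0 0;-0.027 0 0 0 0;-0.03 0 0 0 0;-0.03 0 0 0 0;-0.03 0 0 0 0'; python3 -c "
from h import *
print(env.get_obs()['tool_pos'])"; python3 steer.py '0.005 0 0 0 0;0.02 0 -0.02 0 0;0.05 0 -0.05 0 0;0.07 0 -0.09 0 0;0.09 0 -0.12 0 0;0.09 0 -0.14 0 0;0.09 0 -0.14 0 0.087;0.09 -0.04 -0.14 0 0.087'
python3 - <<'E'
from h import *
s=cam("scene");w=cam("wrist");t=cam("top")
cv2.imwrite("pics/s4.png",np.hstack([cv2.resize(s["color"][150:260,180:320],(396,311)),cv2.resize(w["color"][:,80:480],(300,311))]))
cv2.imwrite("pics/w4full.png",w["color"])
np.save("w4.npy",w["T"])
go((.449,.281,.2),178.8)
E
```

```text
time_s: 4.65
tool_pos: [0.5193, 0.3188, 0.1317]
tool_rot: [-180.0, -0.0, 178.7]
force: [-1.3, -0.3, 0.1]
grip_width: 0.0006
grasp_force: 0.0
[0.51927906 0.31878834 0.1316914 ]
time_s: 5.32
tool_pos: [0.4264, 0.2884, 0.2728]
tool_rot: [179.7, 0.1, 179.4]
force: [-1.1, -0.1, -0.2]
grip_width: 0.0077
grasp_force: 0.0
delta [-0.0202  0.0036  0.0714] turn -0.3 yaw 178.52 j7 52.7
```

View pics/s4.png

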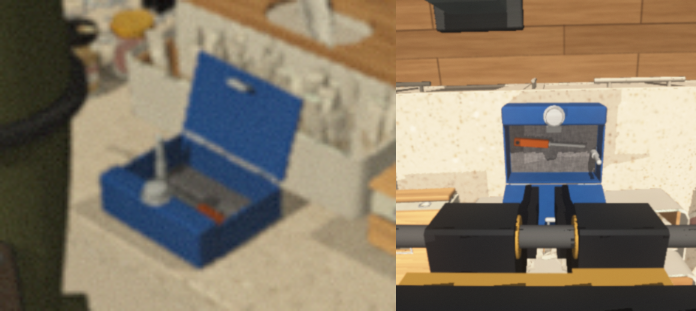

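The lid stands open, leaning back. The key lies inside near the front with its handle to the -y side and its rod pointing +y. I'll measure it now.

Run:
```python
from h import *
w=cam("wrist")
for c,roi in((w,(200,130,340,260)),):
    m=mask(c,(2,140,90),(14,255,255),roi); k=big(m); q=cv2.boxPoints(cv2.minAreaRect(k)); print(cv2.contourArea(k),q.round(1).tolist())
    P=ray(c,q,.014); print(P.round(4).tolist(), "c",P.mean(0).round(4), "edges",np.linalg.norm(np.diff(P,axis=0),axis=1).round(4))
    h=P[:,:2]; e=[h[1]-h[0],h[2]-h[1]]; e=max(e,key=np.linalg.norm); print("dir",np.degrees(np.arctan2(e[1],e[0])))
# tin inside walls: ledge rear edge & button
m=mask(w,(100,100,30),(130,255,255),(180,100,360,260)); q=cv2.boundingRect(big(m)); print(q)
for n,P in (("rim fl",(.419,.353,.043)),("rim fr",(.419,.209,.043)),("btn",(.402,.282,.059))): print(n,proj(w,[P]).round(1))
cv2.imwrite("pics/w5.png",cv2.resize(w["color"][130:250,200:360],None,fx=5,fy=5))
t=cam("top");m=mask(t,(2,140,70),(14,255,255),(215,200,285,262));k=big(m);print(cv2.contourArea(k));q=cv2.boxPoints(cv2.minAreaRect(k));print(ray(t,q,.014).round(4).tolist())
```

```text
454.5 [[232.8000030517578, 196.6999969482422], [233.5, 185.5], [279.20001220703125, 188.3000030517578], [278.5, 199.5]]
[[0.4564, 0.2187, 0.014], [0.4426, 0.2205, 0.014], [0.4474, 0.2749, 0.014], [0.4613, 0.2736, 0.014]] c [0.4519 0.2469 0.014 ] edges [0.0139 0.0546 0.0139]
dir 84.87765198065662
(217, 139, 139, 78)
rim fl [[350.2 167.8]]
rim fr [[218.  171.2]]
btn [[284.7 156.3]]Traceback (most recent call last):
  File "<stdin>", line 11, in <module>
  File "h.py", line 21, in big
    def big(m): return max(cv2.findContours(m,cv2.RETR_EXTERNAL,cv2.CHAIN_APPROX_NONE)[0],key=cv2.contourArea)
                       ~~~^^^^^^^^^^^^^^^^^^^^^^^^^^^^^^^^^^^^^^^^^^^^^^^^^^^^^^^^^^^^^^^^^^^^^^^^^^^^^^^^^^^^
ValueError: max() iterable argument is empty
```

View pics/w5.png

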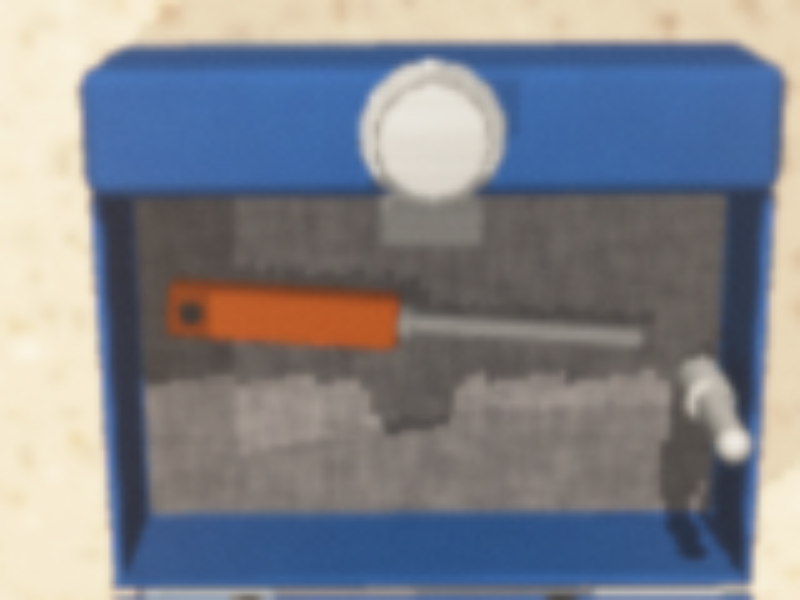

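The view shows the handle at (180–400, 285–345), the rod to (640,340), and a spring post at the back left. The upright lid leaves no room for the gripper's 190 mm body along x, so I'll lift the key by the ends of its handle. The right end has only about 10 mm to the wall, so first I'll drag the key toward +y by pressing on the handle.

```bash
python3 -c "
from h import *
go((.452,.245,.045),175)"
```

```text
delta [-0.025  -0.0354  0.2262] turn 3.7 yaw 178.73 j7 52.6
```

```bash
python3 steer.py '-0.025 -0.035 0.03 3.7 0;-0.025 -0.035 0.07 3.7 0;-0.025 -0.035 0.11 3.7 0;-0.025 -0.035 0.15 3.7 0;-0.025 -0.035 0.18 3.7 0;-0.025 -0.035 0.205 3.7 0;-0.025 -0.035 0.223 3.7 0;-0.025 -0.035 0.226 3.7 0'
python3 -c "
from h import *
go((.452,.245,.031),175)"
```

```text
time_s: 6.23
tool_pos: [0.4495, 0.2446, 0.0415]
tool_rot: [-179.7, -0.3, 175.1]
force: [-1.1, 0.3, -1.0]
grip_width: 0.0007
grasp_force: 0.0
delta [-0.0025  0.0007  0.0105] turn 0.1 yaw 175.13 j7 57.1
```

```bash
python3 steer.py '-0.002 0 0.006 0 0;-0.002 0 0.009 0 0;-0.002 0 0.011 0 0;-0.002 0 0.012 0 0;-0.002 0 0.012 0 0'
```

```text
time_s: 6.65
tool_pos: [0.4551, 0.2456, 0.0345]
tool_rot: [179.9, 0.1, 175.1]
force: [-0.5, 0.5, 0.0]
grip_width: 0.0007
grasp_force: 0.0
```

```bash
python3 steer.py '0 0 0.003 0 0;0 0 0.004 0 0;0 0 0.004 0 0'; python3 steer.py '0 0 0.001 0 0;0 0 0.002 0 0;0 0 0.002 0 0'
```

```text
time_s: 6.9
tool_pos: [0.4555, 0.2457, 0.0314]
tool_rot: [179.9, 0.1, 175.0]
force: [-1.2, -1.2, 8.4]
grip_width: 0.0007
grasp_force: 4.2
time_s: 7.15
tool_pos: [0.4555, 0.2457, 0.0312]
tool_rot: [179.9, 0.0, 175.0]
force: [-6.7, -3.7, 22.9]
grip_width: 0.0004
grasp_force: 11.5
```

```bash
python3 steer.py '0 0.003 -0.001 0 0;0 0.006 -0.001 0 0;0 0.009 -0.001 0 0;0 0.012 -0.001 0 0;0 0.013 -0.001 0 0;0 0.013 -0.001 0 0'; python3 steer.py '0 0 -0.03 0 0;0 0 -0.07 0 0;0.02 0 -0.11 0 0;0.04 0 -0.15 0 0;0.05 0 -0.16 0 0.087;0.05 0 -0.16 0 0.087'
python3 - <<'E'
from h import *
w=cam("wrist")
m=mask(w,(2,140,90),(14,255,255),(150,80,400,270)); k=big(m); q=cv2.boxPoints(cv2.minAreaRect(k)); print(q.round(1).tolist())
P=ray(w,q,.014); print(P.round(4).tolist(), "c",P.mean(0).round(4), "edges",np.linalg.norm(np.diff(P,axis=0),axis=1).round(4))
cv2.imwrite("pics/w6.png",w["color"])
E
```

```text
time_s: 7.65
tool_pos: [0.4582, 0.2541, 0.0313]
tool_rot: [-179.8, 0.1, 174.9]
force: [-2.1, -11.6, 18.9]
grip_width: 0.0002
grasp_force: 9.2
time_s: 8.15
tool_pos: [0.406, 0.2649, 0.1938]
tool_rot: [179.6, 0.3, 175.2]
force: [0.6, 1.2, -0.5]
grip_width: 0.0074
grasp_force: 0.0
[[248.0, 229.0], [302.0, 229.0], [302.0, 242.0], [248.0, 242.0]]
[[0.4448, 0.2293, 0.014], [0.4496, 0.2831, 0.014], [0.4637, 0.2822, 0.014], [0.4589, 0.2277, 0.014]] c [0.4542 0.2556 0.014 ] edges [0.054  0.0141 0.0547]
```

The key moved 9 mm. I drag it another 5 mm or so to get finger clearance.

```bash
python3 -c "
from h import *
go((.4555,.2505,.036),175)"
```

```text
delta [-0.0496 -0.0097  0.1554] turn 0.2 yaw 175.15 j7 49.0
```

```bash
python3 steer.py '-0.0496 -0.0097 0.03 0 0;-0.0496 -0.0097 0.07 0 0;-0.0496 -0.0097 0.11 0 0;-0.0496 -0.0097 0.14 0 0;-0.0496 -0.0097 0.154 0 0;-0.0496 -0.0097 0.158 0 0;-0.0496 -0.0097 0.160 0 0;-0.0496 -0.0097 0.161 0 0'; python3 steer.py '0 0 0 0 0;0 0 0.001 0 0;0 0 0.001 0 0'
```

```text
time_s: 8.87
tool_pos: [0.452, 0.2448, 0.031]
tool_rot: [-179.6, -0.6, 174.9]
force: [-23.4, -15.4, 60.1]
grip_width: 0.0006
grasp_force: 29.8
time_s: 9.12
tool_pos: [0.452, 0.2449, 0.031]
tool_rot: [-179.6, -0.5, 174.9]
force: [-23.4, -16.2, 58.3]
grip_width: 0.0006
grasp_force: 29.2
```

```bash
python3 steer.py '0 0 -0.003 0 0;0 0.002 -0.004 0 0;0 0.005 -0.004 0 0;0 0.008 -0.004 0 0;0 0.011 -0.004 0 0;0 0.013 -0.004 0 0;0 0.013 -0.004 0 0'; python3 steer.py '0 0 -0.03 0 0;0 0 -0.07 0 0;0.02 0 -0.11 0 0;0.04 0 -0.15 0 0;0.05 0 -0.16 0 0.087;0.05 0 -0.16 0 0.087'
python3 - <<'E'
from h import *
w=cam("wrist")
m=mask(w,(2,140,90),(14,255,255),(150,80,400,270)); k=big(m); q=cv2.boxPoints(cv2.minAreaRect(k)); print(q.round(1).tolist())
P=ray(w,q,.014); print(P.round(4).tolist(), "c",P.mean(0).round(4), "edges",np.linalg.norm(np.diff(P,axis=0),axis=1).round(4))
cv2.imwrite("pics/w7.png",cv2.resize(w["color"][150:300,180:400],None,fx=3.6,fy=3.6))
for n,P in (("floor right",(.45,.2085,.004)),("rim right",(.45,.2085,.043)),("rim left",(.45,.3525,.043))): print(n,proj(w,[P]).round(1),(proj(w,[P])-[180,150])*3.6)
E
```

```text
time_s: 9.7
tool_pos: [0.4578, 0.2557, 0.0313]
tool_rot: [-179.6, 0.0, 174.9]
force: [-1.4, -12.1, 19.1]
grip_width: -0.0
grasp_force: 9.8
time_s: 10.2
tool_pos: [0.4058, 0.2673, 0.1937]
tool_rot: [179.7, 0.2, 175.2]
force: [0.1, 0.2, 0.3]
grip_width: 0.0072
grasp_force: 0.0
[[255.6999969482422, 234.10000610351562], [309.8999938964844, 232.60000610351562], [310.29998779296875, 246.3000030517578], [256.1000061035156, 247.8000030517578]]
[[0.4503, 0.2383, 0.014], [0.4534, 0.2927, 0.014], [0.4685, 0.2922, 0.014], [0.4653, 0.237, 0.014]] c [0.4594 0.2651 0.014 ] edges [0.0545 0.0151 0.0552]
floor right [[227.6 232.5]] [[171.33975684 296.87118554]]
rim right [[221.7 248.2]] [[150.18429971 353.5729054 ]]
rim left [[377.3 235.6]] [[710.32895079 308.13519587]]
```

View pics/w7.png

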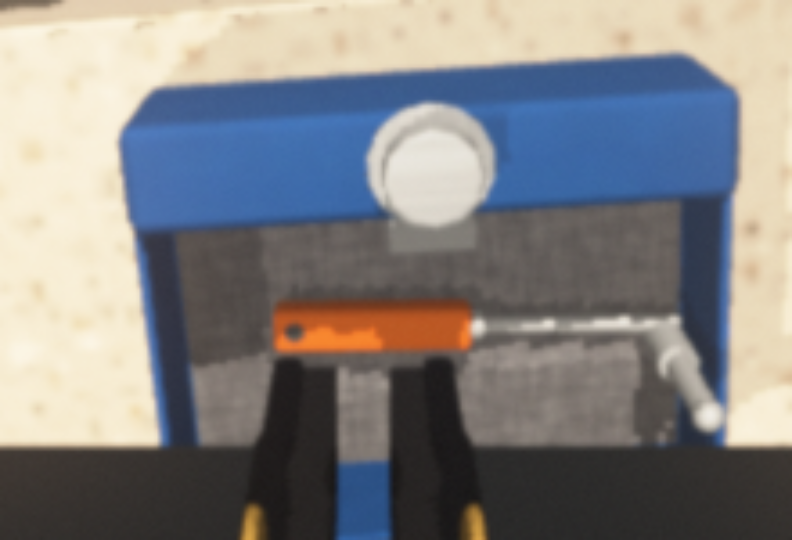

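The key is now central: handle centre at about (0.460,0.265), direction 86.7°, with 28 mm of space at its right end. Now for the end grip, with the fingers in front of the rod line.

```bash
python3 -c "
from h import *
go((.4444,.2657,.05),176.7)"
```

```text
delta [-0.0379  0.0024  0.1415] turn -1.6 yaw 175.11 j7 48.7
```

```bash
python3 steer.py '-0.038 0.0024 0 -1.6 0.066;-0.038 0.0024 0.03 -1.6 0.066;-0.038 0.0024 0.06 -1.6 0.066;-0.038 0.0024 0.09 -1.6 0.066;-0.038 0.0024 0.12 -1.6 0.066;-0.038 0.0024 0.135 -1.6 0.066;-0.038 0.0024 0.1415 -1.6 0.066;-0.038 0.0024 0.1415 -1.6 0.066' 15; python3 -c "
from h import *
go((.4444,.2657,.026),176.7)"
```

```text
time_s: 10.92
tool_pos: [0.4425, 0.2624, 0.0455]
tool_rot: [-179.7, -0.3, 176.6]
force: [0.4, -0.7, 1.0]
grip_width: 0.062
grasp_force: 0.0
delta [-0.0018  0.0035  0.0195] turn -0.1 yaw 176.58 j7 56.5
```

```bash
python3 steer.py '0 0 0 0 0.067;0 0 0 0 0.067;0 0 0 0 0.067'; python3 -c "
from h import *
go((.4444,.2657,.026),176.7)"
```

```text
time_s: 11.17
tool_pos: [0.445, 0.2653, 0.0505]
tool_rot: [179.9, 0.1, 176.6]
force: [-0.2, 0.7, 0.4]
grip_width: 0.0667
grasp_force: 0.0
delta [0.0007 0.0003 0.0245] turn -0.1 yaw 176.64 j7 56.4
```

```bash
python3 steer.py '0 0 0.01 0 0.067;0 0 0.018 0 0.067;0 0 0.024 0 0.067;0 0 0.026 0 0.067;0 0 0.026 0 0.067;0 0 0.026 0 0.067;0 0 0.026 0 0.067'; python3 -c "
from h import *
go((.4476,.2657,.025),176.7)"
```

```text
time_s: 11.75
tool_pos: [0.4441, 0.2649, 0.0235]
tool_rot: [180.0, 0.0, 176.6]
force: [-0.5, -0.4, 0.7]
grip_width: 0.0669
grasp_force: 0.0
delta [-0.0034  0.001  -0.0015] turn -0.1 yaw 176.65 j7 57.1
```

```bash
python3 steer.py '-0.001 0 0 0 0.067;-0.002 0 0 0 0.067;-0.0025 0 0 0 0.067;-0.0025 0 0 0 0.067';python3 steer.py '-0.001 0 0 0 0.067;-0.0015 0 0 0 0.067;-0.0015 0 0 0 0.067'; python3 steer.py '-0.001 0 0 0 0.067;-0.0015 0 0 0 0.067;-0.0015 0 0 0 0.067'
```

```text
time_s: 12.08
tool_pos: [0.4467, 0.2647, 0.0235]
tool_rot: [180.0, 0.0, 176.6]
force: [-0.5, 0.0, -0.6]
grip_width: 0.0669
grasp_force: 0.0
time_s: 12.33
tool_pos: [0.4481, 0.2646, 0.0233]
tool_rot: [180.0, 0.0, 176.6]
force: [0.3, -0.0, 0.0]
grip_width: 0.0669
grasp_force: 0.0
time_s: 12.58
tool_pos: [0.4495, 0.2645, 0.0233]
tool_rot: [180.0, 0.0, 176.6]
force: [-0.5, 0.0, 0.4]
grip_width: 0.067
grasp_force: 0.0
```

```bash
python3 steer.py '0 0 0 0 0.05;0 0 0 0 0.05;0 0 0 0 0.05;0 0 0 0 0.05' 15
python3 - <<'E'
from h import *
w=cam("wrist");cv2.imwrite("pics/w8.png",cv2.resize(w["color"][200:420,160:420],None,fx=3,fy=2.7))
E
```

```text
time_s: 12.92
tool_pos: [0.4494, 0.2645, 0.0233]
tool_rot: [180.0, 0.0, 176.7]
force: [-0.7, -0.4, -0.3]
grip_width: 0.0551
grasp_force: 15.0
```

View pics/w8.png

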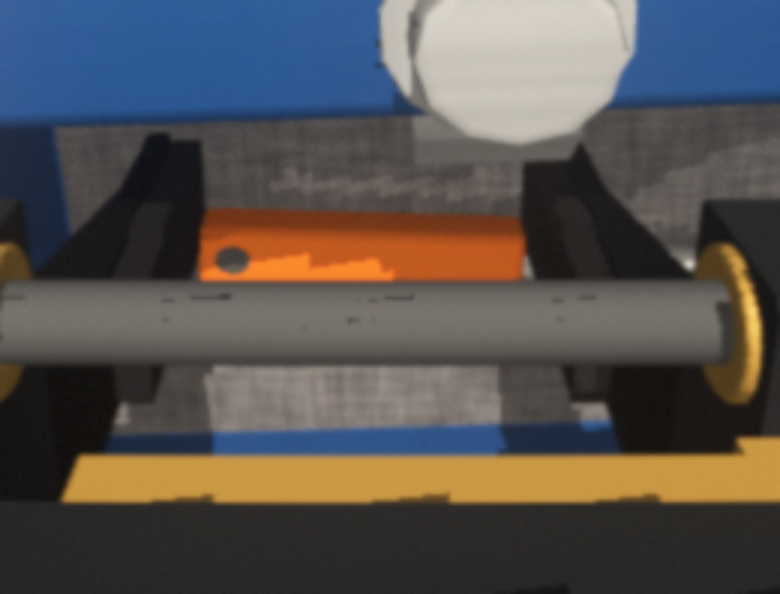

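The fingers hold the handle by its ends at 55 mm with 15 N. I'll lift it straight up.

```bash
python3 steer.py '0 0 0 0 0.05;0 0 -0.01 0 0.05;0 0 -0.025 0 0.05;0 -0.005 -0.045 0 0.05;0 -0.01 -0.065 0 0.05;0 -0.01 -0.085 0 0.05;0 -0.01 -0.1 0 0.05;0 -0.01 -0.1 0 0.05' 30
python3 - <<'E'
from h import *
w=cam("wrist");m=mask(w,(2,140,70),(14,255,255)); k=big(m);print(cv2.contourArea(k),cv2.boundingRect(k))
go((.43,.15,.13),176.7)
E
```

```text
time_s: 13.63
tool_pos: [0.451, 0.2557, 0.1274]
tool_rot: [179.7, 0.3, 176.6]
force: [0.2, 1.6, 0.5]
grip_width: 0.054
grasp_force: 30.0
11478.0 (245, 0, 315, 60)
delta [ 0.0138 -0.1062 -0.0049] turn -0.1 yaw 176.64 j7 56.2
```

```bash
python3 steer.py '0.011 -0.02 0 7 0.05;0.011 -0.04 0 14 0.05;0.011 -0.06 0 21 0.05;0.011 -0.075 0 28 0.05;0.011 -0.086 0 35 0.05;0.011 -0.086 0 42 0.05;0.011 -0.086 0 49 0.05;0.011 -0.086 0 56 0.05'; python3 -c "
from h import *
go((.44,.17,.06),90)"
```

```text
time_s: 14.35
tool_pos: [0.432, 0.1687, 0.1222]
tool_rot: [-179.9, -0.0, 120.3]
force: [1.4, -0.5, -0.6]
grip_width: 0.0535
grasp_force: 30.0
delta [-0.0029  0.0077  0.0622] turn 30.3 yaw 120.27 j7 6.1
```

```bash
python3 steer.py '-0.003 0.008 0 7 0.05;-0.003 0.008 0.01 14 0.05;-0.003 0.008 0.02 21 0.05;-0.003 0.008 0.03 28 0.05;-0.003 0.008 0.04 30.3 0.05;-0.003 0.008 0.055 30.3 0.05;-0.003 0.008 0.065 30.3 0.05;-0.003 0.008 0.065 30.3 0.05'
python3 - <<'E'
from h import *
s=cam("scene");cv2.imwrite("pics/s9.png",cv2.resize(s["color"][150:300,200:400],None,fx=4,fy=4))
go((.44,.17,.02),90)
E
```

```text
time_s: 15.02
tool_pos: [0.4389, 0.1697, 0.0555]
tool_rot: [-179.7, 0.2, 90.4]
force: [0.1, -0.8, 0.1]
grip_width: 0.0533
grasp_force: 30.0
delta [0.     0.0003 0.0367] turn 0.4 yaw 90.36 j7 -21.0
```

View pics/s9.png

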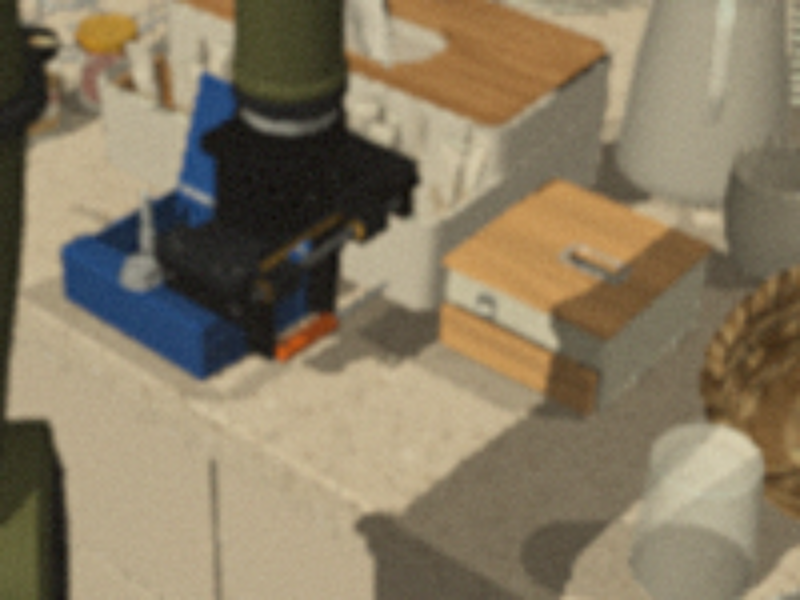

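The key is held level with its rod toward +x. The box's hole is visible at scene pixel (321.8,225.8). I set the key down.

```bash
python3 steer.py '0 0 0.015 0 0.05;0 0 0.028 0 0.05;0 0 0.034 0 0.05;0 0 0.036 0 0.05;0 0 0.0365 0 0.05;0 0 0.0365 0 0.05'
python3 - <<'E'
from h import *
s=cam("scene"); o=s["T"][:3,3]
p=ray(s,[(321.75,225.75)],.051)[0]; print("hole at z=.051",p.round(4))
# front edge of bamboo top, panel corners in top cam
t=cam("top")
g=cv2.cvtColor(s["color"],cv2.COLOR_BGR2GRAY)
x0,y0=314,218; sub=g[y0:y0+16,x0:x0+16]; print(sub)
E
```

```text
time_s: 15.57
tool_pos: [0.4356, 0.1719, 0.0219]
tool_rot: [-179.4, 0.0, 90.6]
force: [-21.8, -1.0, 16.9]
grip_width: 0.0539
grasp_force: 30.0
hole at z=.051 [0.5441 0.0774 0.051 ]
[[179 171 165 162 159 159 159 157 152 154 154 153 150 149 151 149]
 [183 184 175 167 166 162 156 160 159 157 152 152 156 153 149 154]
 [185 185 181 184 179 173 167 163 158 160 156 153 151 151 150 149]
 [184 183 186 181 186 180 179 173 169 166 162 156 155 154 154 148]
 [190 183 184 183 186 180 178 172 175 175 173 168 158 157 155 151]
 [186 182 182 188 177 169 156 150 160 172 177 177 171 162 156 157]
 [184 182 188 186 176 152 124 124 132 155 174 189 178 175 169 162]
 [166 171 186 183 175 146 126 123 115 133 166 183 182 184 177 175]
 [130 142 161 177 175 170 170 165 138 136 163 178 184 189 182 184]
 [133 119 125 147 149 166 180 182 166 157 171 183 185 183 180 182]
 [148 142 129 126 128 134 147 156 152 151 171 187 188 185 186 176]
 [144 151 151 142 130 120 111 108 109 135 161 188 183 184 182 182]
 [141 143 157 147 151 138 129 117 110 115 142 158 174 182 182 184]
 [143 137 141 149 149 150 153 141 135 120 117 127 140 159 175 175]
 [149 145 142 139 145 147 152 149 147 145 130 118 119 124 137 158]
 [148 148 143 145 143 144 142 144 148 153 153 145 136 119 120 128]]
```

```bash
python3 steer.py '0 0 -0.001 0 0.05;0 0 -0.001 0 0.075;0 0 -0.001 0 0.075;0 0 -0.001 0 0.075;0 0 -0.03 0 0.075;0 0 -0.07 0 0.075;0 0 -0.11 0 0.087;0 0 -0.13 0 0.087'; python3 steer.py '0.0 0 0 -7 0.087;0 0 0 -14 0.087;0 0 0 -21 0.087;0 0 0 -28 0.087;0 0 0 -35 0.087;0 0 0 -42 0.087;0 0 0 -49 0.087;0 0 0 -56 0.087';python3 steer.py '0.0 0 0 -7 0.087;0 0 0 -14 0.087;0 0 0 -21 0.087;0 0 0 -28 0.087;0 0 0 -34 0.087;0 0 0 -34 0.087;0 0 0 -34 0.087'
python3 - <<'E'
from h import *
w=cam("wrist");cv2.imwrite("pics/w10.png",w["color"])
print(env.get_obs()["tool_pos"],env.get_obs()["tool_rot"])
m=mask(w,(2,140,70),(14,255,255))
for k in cv2.findContours(m,cv2.RETR_EXTERNAL,cv2.CHAIN_APPROX_NONE)[0]:
    if cv2.contourArea(k)>150: 
        q=cv2.boxPoints(cv2.minAreaRect(k));P=ray(w,q,.010);e=np.linalg.norm(np.diff(P,axis=0),axis=1)
        if e.max()<.1: print(q.round(1).tolist(),P.round(4).tolist(),P.mean(0).round(4),e.round(4))
E
```

```text
time_s: 16.33
tool_pos: [0.4435, 0.1717, 0.1572]
tool_rot: [179.6, -0.2, 90.3]
force: [1.6, 0.1, -0.1]
grip_width: 0.0812
grasp_force: 0.0
time_s: 17.0
tool_pos: [0.4416, 0.1709, 0.1526]
tool_rot: [179.9, 0.0, 146.7]
force: [0.6, -0.9, -0.3]
grip_width: 0.0872
grasp_force: 0.0
time_s: 17.58
tool_pos: [0.4415, 0.1709, 0.1524]
tool_rot: [180.0, 0.0, -179.8]
force: [0.5, 0.7, -0.3]
grip_width: 0.087
grasp_force: 0.0
[0.44143522 0.17088452 0.15226471] [ 1.79970023e+02  3.91301291e-02 -1.79822572e+02]
[[259.0, 221.6999969482422], [261.1000061035156, 158.60000610351562], [275.5, 159.10000610351562], [273.3999938964844, 222.10000610351562]] [[0.461, 0.1512, 0.01], [0.4053, 0.1539, 0.01], [0.4057, 0.1658, 0.01], [0.4614, 0.1639, 0.01]] [0.4334 0.1587 0.01  ] [0.0557 0.012  0.0557]
```

```bash
python3 -c "
from h import *
go((.4334,.1587,.0185),177.6)"; python3 steer.py '0.008 -0.0122 0.03 2.6 0.05;0.008 -0.0122 0.06 2.6 0.05;0.008 -0.0122 0.09 2.6 0.05;0.008 -0.0122 0.11 2.6 0.05;0.008 -0.0122 0.11 2.6 0.05;0.008 -0.0122 0.11 2.6 0.05'; python3 -c "
from h import *
go((.4334,.1587,.0185),177.6)"
```

```text
delta [ 0.0082 -0.0122  0.1338] turn 2.6 yaw -179.82 j7 65.9
time_s: 18.13
tool_pos: [0.4328, 0.1582, 0.0415]
tool_rot: [-179.9, -0.1, 177.7]
force: [-0.7, -0.2, -0.1]
grip_width: 0.0557
grasp_force: 0.0
delta [-0.0007  0.0006  0.023 ] turn 0.1 yaw 177.66 j7 67.5
```

```bash
python3 steer.py '0 0 0.01 0 0.05;0 0 0.018 0 0.05;0 0 0.022 0 0.05;0 0 0.023 0 0.05;0 0 0.023 0 0.05;0 0 0.023 0 0.05' 30; python3 steer.py '0 0 0 0 0.005;0 0 0 0 0.005;0 0 0 0 0.005;0 0 0 0 0.005;0 0 0 0 0.005;0 0 0 0 0.005'
```

```text
time_s: 18.63
tool_pos: [0.4335, 0.1587, 0.0191]
tool_rot: [180.0, 0.0, 177.7]
force: [0.7, -0.1, -0.6]
grip_width: 0.0499
grasp_force: 0.0
time_s: 19.13
tool_pos: [0.4333, 0.1586, 0.0188]
tool_rot: [180.0, 0.0, 177.8]
force: [0.5, -0.1, 0.1]
grip_width: 0.0176
grasp_force: 0.0
```

```bash
python3 steer.py '0 0 0 0 0.005;0 0 0 0 0.005;0 0 0 0 0.005'; python3 steer.py '0 0 -0.01 0 0.005;0 0 -0.03 0 0.005;0 0 -0.05 0 0.005;0 0 -0.07 0 0.005;0 0 -0.08 0 0.005;0 0 -0.08 0 0.005' 40
python3 - <<'E'
from h import *
w=cam("wrist");cv2.imwrite("pics/w11.png",w["color"]); print(env.get_obs()["tool_pos"])
E
```

```text
time_s: 19.38
tool_pos: [0.4333, 0.1586, 0.0188]
tool_rot: [180.0, 0.0, 177.8]
force: [-0.1, 0.8, -0.6]
grip_width: 0.0126
grasp_force: 30.0
time_s: 19.88
tool_pos: [0.435, 0.1594, 0.1015]
tool_rot: [179.8, 0.2, 177.7]
force: [0.5, 0.2, -0.6]
grip_width: 0.0126
grasp_force: 40.0
[0.43403898 0.15898146 0.09987863]
```

Run:
```python
from h import *
s=cam("scene");t=cam("top");w=cam("wrist")
a=cv2.resize(s["color"][190:260,300:390],(720,560)[:2]) if 0 else cv2.resize(s["color"][205:255,300:360],None,fx=9,fy=9,interpolation=cv2.INTER_CUBIC)
b=cv2.resize(t["color"][190:215,295:360],None,fx=4,fy=4,interpolation=cv2.INTER_CUBIC)
c=cv2.resize(w["color"],(260,195))
v=np.zeros((450,800,3),np.uint8); v[:a.shape[0],:540]=a; v[:100,540:800]=b; v[110:305,540:800]=c
cv2.imwrite("pics/v12.png",v)
```

```text
(no output)
```

View pics/v12.png

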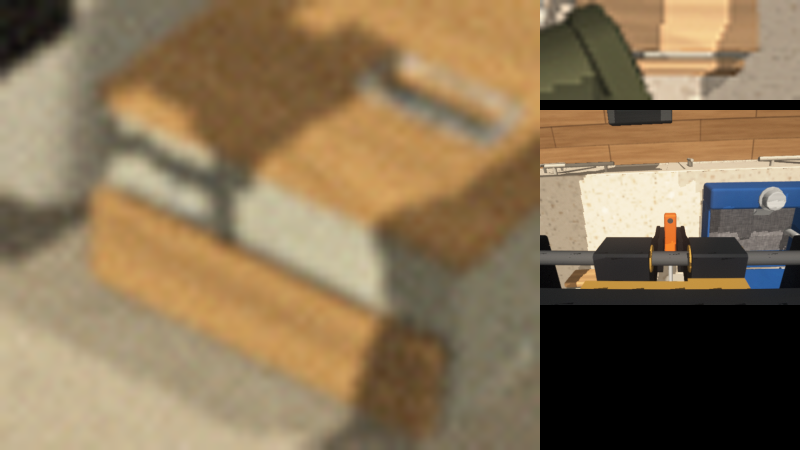

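The hole is in the gripper's shadow in this view. I'll move so the wrist camera looks down at the box front and measure from there.

```bash
python3 steer.py '0 0 -0.04 0 0.005;0 -0.02 -0.08 0 0.005;-0.02 -0.045 -0.1 0 0.005;-0.045 -0.07 -0.1 0 0.005;-0.07 -0.084 -0.1 0 0.005;-0.09 -0.084 -0.1 0 0.005;-0.09 -0.084 -0.1 0 0.005;-0.09 -0.084 -0.1 0 0.005'
python3 - <<'E'
from h import *
w=cam("wrist");cv2.imwrite("pics/w13.png",w["color"]); print(env.get_obs()["tool_pos"],env.get_obs()["tool_rot"])
for P in((.5395,.076,.051),(.538,.115,.074),(.541,-.024,.074),(.531,.115,.038)): print(P,proj(w,[P]).round(1))
u,v=proj(w,[(.5395,.076,.051)])[0].astype(int)
g=cv2.cvtColor(w["color"],cv2.COLOR_BGR2GRAY); print(u,v); print(g[v-12:v+16,u-12:u+13])
E
```

```text
time_s: 20.75
tool_pos: [0.5196, 0.0706, 0.1972]
tool_rot: [-179.9, -0.2, 177.7]
force: [0.6, -0.3, -1.5]
grip_width: 0.0125
grasp_force: 40.0
[0.5189102  0.07110098 0.19723824] [-179.91695493   -0.17998953  177.74791092]
(0.5395, 0.076, 0.051) [[288.9 221. ]]
(0.538, 0.115, 0.074) [[336.7 226.9]]
(0.541, -0.024, 0.074) [[169.6 236.6]]
(0.531, 0.115, 0.038) [[330.8 205.8]]
288 220
[[173 173 174 173 173 174 174 175 174 175 176 175 177 176 176 177 177 178
  178 180 181 181 183 183 184]
 [177 177 179 179 182 182 184 183 185 186 186 186 187 189 189 190 190 190
  192 195 196 196 196 198 198]
 [191 191 193 194 195 198 197 198 199 199 199 199 200 199 199 199 199 200
  199 200 201 200 200 200 200]
 [199 199 199 199 200 200 200 200 199 198 199 198 197 197 197 197 196 196
  194 195 195 195 195 193 193]
 [195 196 195 193 193 192 193 192 192 191 191 190 189 189 189 189 189 189
  187 188 186 187 185 186 185]
 [187 185 187 185 184 185 185 184 183 183 183 182 183 182 182 182 180 179
  180 180 180 179 179 179 179]
 [178 178 178 177 177 177 178 176 175 176 176 175 175 174 175 173 175 175
  173 174 17
[... 1524 characters left out ...]
53 153 153 153 152 153 149 144 133 130
  167 187 191 190 190 190 190]
 [145 146 146 145 145 147 146 145 146 145 145 147 145 144 142 135 125 124
  159 188 193 193 194 197 198]
 [140 142 141 141 140 140 141 142 141 140 140 141 141 141 138 131 123 127
  172 203 209 209 208 210 211]
 [141 137 135 132 129 133 134 137 139 139 140 140 141 140 138 130 122 128
  179 209 214 214 214 213 213]
 [135 120 111 106 103 106 114 121 132 137 139 140 140 139 137 132 124 128
  177 206 212 212 211 211 212]
 [118  99  91  89  86  87  92  98 112 125 138 139 140 140 136 131 122 128
  176 204 210 210 209 210 209]
 [ 98  87  83  82  82  83  85  86  90 107 132 139 140 138 138 130 121 128
  175 203 208 209 209 210 209]]
```

The steel rim shows at columns 282–296.5 around row 220, which puts the hole at y of about 0.076. Now I fit the box's yaw from the drawer-front edge.

Run:
```python
from h import *
w=cam("wrist"); g=cv2.GaussianBlur(cv2.cvtColor(w["color"],cv2.COLOR_BGR2GRAY),(5,3),0).astype(float)
for r0,r1,z in((195,214,.038),(214,224,.038)):
    pts=[]
    for u in range(185,325,4):
        d=np.diff(g[r0:r1,u]); i=np.argmax(np.abs(d)); pts.append((u,r0+i+.5))
    print(pts)
    P=ray(w,pts,z); f=np.polyfit(P[:,1],P[:,0],1); r=P[:,0]-np.polyval(f,P[:,1]); k=np.abs(r)<.0015; f=np.polyfit(P[k,1],P[k,0],1)
    print(k.sum(),"x at y=.046",np.polyval(f,.046).round(4),"yaw",-np.degrees(np.arctan(f[0])))
```

```text
[(185, np.float64(202.5)), (189, np.float64(212.5)), (193, np.float64(208.5)), (197, np.float64(205.5)), (201, np.float64(205.5)), (205, np.float64(205.5)), (209, np.float64(204.5)), (213, np.float64(212.5)), (217, np.float64(208.5)), (221, np.float64(206.5)), (225, np.float64(212.5)), (229, np.float64(212.5)), (233, np.float64(203.5)), (237, np.float64(212.5)), (241, np.float64(212.5)), (245, np.float64(202.5)), (249, np.float64(202.5)), (253, np.float64(211.5)), (257, np.float64(202.5)), (261, np.float64(201.5)), (265, np.float64(201.5)), (269, np.float64(210.5)), (273, np.float64(210.5)), (277, np.float64(209.5)), (281, np.float64(209.5)), (285, np.float64(209.5)), (289, np.float64(209.5)), (293, np.float64(209.5)), (297, np.float64(209.5)), (301, np.float64(208.5)), (305, np.float64(208.5)), (309, np.float64(208.5)), (313, np.float64(208.5)), (317, np.float64(207.5)), (321, np.float64(207.5))]
15 x at y=.046 0.5301 yaw -2.50720239359871
[(185, np.float64(214.5)), (189, np.float64(214.5)), (193, np.float64(215.5)), (197, np.float64(215.5)), (201, np.float64(214.5)), (205, np.float64(214.5)), (209, np.float64(214.5)), (213, np.float64(222.5)), (217, np.float64(222.5)), (221, np.float64(222.5)), (225, np.float64(222.5)), (229, np.float64(222.5)), (233, np.float64(222.5)), (237, np.float64(222.5)), (241, np.float64(222.5)), (245, np.float64(221.5)), (249, np.float64(221.5)), (253, np.float64(221.5)), (257, np.float64(221.5)), (261, np.float64(221.5)), (265, np.float64(220.5)), (269, np.float64(222.5)), (273, np.float64(217.5)), (277, np.float64(217.5)), (281, np.float64(217.5)), (285, np.float64(221.5)), (289, np.float64(221.5)), (293, np.float64(219.5)), (297, np.float64(218.5)), (301, np.float64(218.5)), (305, np.float64(218.5)), (309, np.float64(218.5)), (313, np.float64(218.5)), (317, np.float64(217.5)), (321, np.float64(217.5))]
5 x at y=.046 0.5423 yaw 0.9523503847738946
```

```bash
python3 -c "
from h import *
go((.436,.0752,.0648),180.7)"; python3 steer.py '0.03 0.003 0 -3 0.005;0.06 0.003 0 -3 0.005;0.083 0.003 0.02 -3 0.005;0.083 0.003 0.06 -3 0.005;0.083 0.003 0.095 -3 0.005;0.083 0.003 0.125 -3 0.005;0.083 0.003 0.13 -3 0.005;0.083 0.003 0.13 -3 0.005'; python3 steer.py '0 0 0 0 0.005;0 0 0 0 0.005'
python3 - <<'E'
from h import *
go((.436,.0752,.0648),180.7)
s=cam("scene");cv2.imwrite("pics/s14.png",cv2.resize(s["color"][195:255,285:365],None,fx=10,fy=10,interpolation=cv2.INTER_CUBIC))
p=env.get_obs()["tool_pos"]; print(proj(s,[p+[.088,.001,-.0138],(.538,.0763,.051)]))
E
```

```text
delta [0.0824 0.0007 0.1329] turn -2.9 yaw 177.79 j7 79.3
time_s: 21.52
tool_pos: [0.4347, 0.0772, 0.0672]
tool_rot: [-179.9, -0.3, -179.2]
force: [0.1, -0.7, 0.1]
grip_width: 0.0125
grasp_force: 40.0
time_s: 21.68
tool_pos: [0.4386, 0.078, 0.0707]
tool_rot: [179.9, 0.2, -179.2]
force: [1.0, -1.0, 0.9]
grip_width: 0.0126
grasp_force: 40.0
delta [ 0.0026 -0.0028  0.0059] turn 0.1 yaw -179.23 j7 78.8
[[317.63040708 226.63623403]
 [320.73248909 226.88108933]]
```

```bash
python3 steer.py '0.002 -0.003 0.003 0 0.005;0.002 -0.003 0.005 0 0.005;0.002 -0.003 0.005 0 0.005;0.002 -0.003 0.005 0 0.005'; python3 -c "
from h import *
go((.436,.0752,.0648),180.7)"
```

```text
time_s: 22.07
tool_pos: [0.4352, 0.0742, 0.0639]
tool_rot: [180.0, 0.0, -179.3]
force: [-0.2, 0.2, -0.2]
grip_width: 0.0123
grasp_force: 40.0
delta [-0.0009  0.0009 -0.0009] turn 0.0 yaw -179.27 j7 79.2
```

Good alignment. Now advance gently: 1 mm sideways and 1 mm up, then 18 mm forward.

```bash
python3 steer.py '-0.003 0.001 -0.001 0 0.005;-0.006 0.001 -0.001 0 0.005;-0.009 0.001 -0.001 0 0.005;-0.012 0.001 -0.001 0 0.005;-0.015 0.001 -0.001 0 0.005;-0.018 0.001 -0.001 0 0.005;-0.018 0.001 -0.001 0 0.005'
```

```text
time_s: 22.65
tool_pos: [0.4539, 0.0755, 0.0648]
tool_rot: [-180.0, 0.0, -179.3]
force: [0.3, 0.6, -0.8]
grip_width: 0.0126
grasp_force: 40.0
```

```bash
python3 steer.py '-0.003 0 0 0 0.005;-0.006 0 0 0 0.005;-0.009 0 0 0 0.005;-0.012 0 0 0 0.005;-0.012 0 0 0 0.005'
```

```text
time_s: 23.07
tool_pos: [0.4659, 0.0757, 0.0649]
tool_rot: [-180.0, 0.0, -179.3]
force: [0.5, -0.5, -0.1]
grip_width: 0.0124
grasp_force: 40.0
```

```bash
python3 steer.py '-0.004 0 0 0 0.005;-0.008 0 0 0 0.005;-0.011 0 0 0 0.005;-0.013 0 0 0 0.005;-0.013 0 0 0 0.005'; python3 steer.py '-0.001 0 0 0 0.005;-0.002 0 0 0 0.005;-0.003 0 0 0 0.005;-0.003 0 0 0 0.005'
```

```text
time_s: 23.48
tool_pos: [0.4787, 0.0758, 0.0649]
tool_rot: [-180.0, 0.0, -179.3]
force: [0.6, 0.2, -0.8]
grip_width: 0.0127
grasp_force: 40.0
time_s: 23.82
tool_pos: [0.4813, 0.076, 0.0648]
tool_rot: [180.0, 0.0, -179.2]
force: [-0.8, -0.1, -0.8]
grip_width: 0.0125
grasp_force: 40.0
```

```bash
python3 steer.py '-0.001 0 0 0 0.005;-0.002 0 0 0 0.005;-0.003 0 0 0 0.005;-0.003 0 0 0 0.005'; python3 steer.py '-0.001 0 0 0 0.005;-0.002 0 0 0 0.005;-0.002 0 0 0 0.005'
python3 - <<'E'
from h import *
t=cam("top"); m=mask(t,(8,60,90),(24,255,255),(290,150,365,262)); print(cv2.boundingRect(big(m)))
E
```

```text
time_s: 24.15
tool_pos: [0.4838, 0.076, 0.0646]
tool_rot: [-180.0, -0.1, -179.3]
force: [-1.2, 0.5, -0.3]
grip_width: 0.0123
grasp_force: 40.0
time_s: 24.4
tool_pos: [0.4843, 0.0759, 0.0641]
tool_rot: [-180.0, -0.2, -179.2]
force: [-6.2, -0.3, 0.1]
grip_width: 0.012
grasp_force: 40.0
(303, 158, 48, 45)
```

```bash
python3 steer.py '-0.001 0 0 0 0.005;-0.002 0 0 0 0.005;-0.002 0 0 0 0.005'
python3 - <<'E'
from h import *
t=cam("top"); m=mask(t,(8,60,90),(24,255,255),(290,150,365,262)); print(cv2.boundingRect(big(m)))
E
```

```text
time_s: 24.7
tool_pos: [0.4845, 0.0759, 0.0635]
tool_rot: [-180.0, -0.5, -179.2]
force: [-8.5, -0.7, 1.8]
grip_width: 0.0123
grasp_force: 40.0
(303, 158, 48, 45)
```

```bash
python3 steer.py '-0.002 0 -0.001 0 0.005;-0.003 0 -0.001 0 0.005;-0.003 0 -0.001 0 0.005'; python3 steer.py '-0.002 0 0 0 0.005;-0.003 0 0 0 0.005;-0.003 0 0 0 0.005';python3 - <<'E'
from h import *
t=cam("top"); m=mask(t,(8,60,90),(24,255,255),(290,150,365,262)); print(cv2.boundingRect(big(m)))
E
```

```text
time_s: 25.0
tool_pos: [0.4883, 0.076, 0.0645]
tool_rot: [-180.0, -0.4, -179.2]
force: [-3.0, -0.1, 0.4]
grip_width: 0.0122
grasp_force: 40.0
time_s: 25.25
tool_pos: [0.4899, 0.0758, 0.064]
tool_rot: [-179.9, -0.6, -179.2]
force: [-9.9, -0.5, 0.2]
grip_width: 0.0123
grasp_force: 40.0
(303, 158, 51, 47)
```

```bash
python3 steer.py '0 0 0 0 0.005;0 0 0 0 0.005;0 0 0 0 0.005;0 0 0 0 0.005;0 0 0 0 0.005;0 0 0 0 0.005';python3 - <<'E'
from h import *
t=cam("top"); m=mask(t,(8,60,90),(24,255,255),(290,150,365,262)); print(cv2.boundingRect(big(m)))
P=proj(t,[(.43,.11,.038),(.43,-.02,.038)]);print(P)
E
```

```text
time_s: 25.8
tool_pos: [0.4899, 0.0758, 0.064]
tool_rot: [-180.0, -0.5, -179.2]
force: [-8.7, 0.8, -1.4]
grip_width: 0.0119
grasp_force: 40.0
(303, 158, 51, 47)
[[303.49041527 239.09495133]
 [346.0104104  240.31849315]]
```

Run:
```python
from h import *
for n,roi in(("top",(290,200,365,262)),("scene",(270,200,365,300))):
    t=cam(n); m=mask(t,(8,60,60),(24,255,255),roi)
    print(n,[(cv2.boundingRect(k),cv2.contourArea(k)) for k in cv2.findContours(m,cv2.RETR_EXTERNAL,cv2.CHAIN_APPROX_NONE)[0] if cv2.contourArea(k)>20])
    print(proj(t,[(.428,.11,.02),(.428,-.02,.02),(.53,.11,.02),(.53,-.02,.02)]).round(0).tolist())
```

```text
top [((303, 237, 23, 5), 85.5)]
[[303.0, 240.0], [345.0, 241.0], [304.0, 208.0], [345.0, 209.0]]
scene [((270, 217, 95, 83), 5123.5), ((295, 203, 25, 15), 78.5), ((335, 200, 30, 39), 639.5), ((332, 200, 9, 7), 29.5)]
[[286.0, 249.0], [324.0, 270.0], [309.0, 232.0], [346.0, 251.0]]
```

The drawer is out: its front edge shows at top rows 237–242, x of about 0.43. I withdraw the key level and then raise it.

```bash
python3 steer.py '0.01 0 0 0 0.005;0.022 0 -0.001 0 0.005;0.034 0 -0.001 0 0.005;0.048 0 -0.001 0 0.005;0.062 0 -0.005 0 0.005;0.062 0 -0.03 0 0.005;0.062 0 -0.065 0 0.005;0.062 0 -0.1 0 0.005' 40; python3 steer.py '0 0.02 0 7 0.005;0 0.05 0 14 0.005;0 0.08 0 21 0.005;0 0.11 0 28 0.005;0 0.14 0 35 0.005;0 0.17 0 42 0.005;0 0.2 0 49 0.005;0 0.22 0 56 0.005';  python3 -c "
from h import *
go((.44,.311,.13),89)"
```

```text
time_s: 26.62
tool_pos: [0.4322, 0.075, 0.1671]
tool_rot: [180.0, 0.1, -179.3]
force: [1.8, 1.7, -0.1]
grip_width: 0.0122
grasp_force: 40.0
time_s: 27.28
tool_pos: [0.4296, 0.2991, 0.1666]
tool_rot: [179.7, -0.1, 124.5]
force: [0.4, 0.5, -0.2]
grip_width: 0.0124
grasp_force: 40.0
delta [0.0039 0.0152 0.0366] turn 35.5 yaw 124.53 j7 -1.7
```

```bash
python3 steer.py '0.004 0.015 0 7 0.005;0.004 0.015 0 14 0.005;0.004 0.015 0 21 0.005;0.004 0.015 0.01 28 0.005;0.004 0.015 0.03 35.5 0.005;0.004 0.015 0.037 35.5 0.005;0.004 0.015 0.037 35.5 0.005;0.004 0.015 0.037 35.5 0.005';  python3 -c "
from h import *
go((.439,.311,.076),89)"
```

```text
time_s: 27.95
tool_pos: [0.4396, 0.3072, 0.1291]
tool_rot: [180.0, -0.0, 89.4]
force: [0.2, -0.5, -0.1]
grip_width: 0.0124
grasp_force: 40.0
delta [ 0.0038 -0.0007  0.0531] turn 0.4 yaw 89.42 j7 -35.6
```

```bash
python3 steer.py '0.004 0 0.02 0 0.005;0.004 0 0.04 0 0.005;0.004 0 0.05 0 0.005;0.004 0 0.053 0 0.005;0.004 0 0.053 0 0.005;0.004 0 0.053 0 0.005'; python3 steer.py '0 0 0 0 0.03;0 0 0 0 0.03;0 0 0 0 0.03;0 0 0 0 0.03;0 0 0 0 0.03;0 0 -0.03 0 0.03;0 0 -0.07 0 0.03;0 0 -0.11 0 0.03' 20; python3 steer.py '-0.03 -0.02 0 -7 0.06;-0.06 -0.02 0 -14 0.06;-0.09 -0.02 0 -21 0.06;-0.12 -0.02 0 -28 0.06;-0.15 -0.02 0 -35 0.06;-0.18 -0.02 0 -42 0.06;-0.2 -0.02 0 -49 0.06;-0.22 -0.02 0 -56 0.06'; python3 steer.py '0 0 0 -7 0.06;0 0 0 -14 0.06;0 0 0 -21 0.06;0 0 0 -28 0.06;0 0 0 -35 0.06;0 0 0 -35 0.06'
python3 - <<'E'
from h import *
print(env.get_obs()["tool_pos"],env.get_obs()["tool_rot"])
s=cam("scene");w=cam("wrist");t=cam("top")
v=np.zeros((600,800,3),np.uint8); v[:405,:540]=cv2.resize(w["color"],(540,405)); v[405:600,:480]=cv2.resize(s["color"][180:245,200:360],(480,195)); 
v[:270,540:800]=cv2.resize(t["color"][195:265,290:357],(260,270)); v[275:535,540:800]=cv2.resize(t["color"][200:265,215:280],(260,260))
cv2.imwrite("pics/v15.png",v);cv2.imwrite("pics/w15.png",w["color"]);cv2.imwrite("pics/t15.png",t["color"])
E
```

```text
time_s: 28.45
tool_pos: [0.4407, 0.312, 0.0783]
tool_rot: [179.8, -0.1, 89.3]
force: [-3.1, -1.4, 7.3]
grip_width: 0.0124
grasp_force: 40.0
time_s: 29.12
tool_pos: [0.4392, 0.3106, 0.1875]
tool_rot: [-180.0, 0.0, 89.3]
force: [0.8, 0.6, 0.2]
grip_width: 0.0303
grasp_force: 0.0
time_s: 29.78
tool_pos: [0.417, 0.0897, 0.187]
tool_rot: [179.8, 0.0, 145.6]
force: [-0.3, 0.5, -0.3]
grip_width: 0.0589
grasp_force: 0.0
time_s: 30.28
tool_pos: [0.4172, 0.0912, 0.1869]
tool_rot: [179.9, 0.1, -179.5]
force: [0.9, -0.3, 0.2]
grip_width: 0.0595
grasp_force: 0.0
[0.41717379 0.09124486 0.1869212 ] [ 1.79923885e+02  1.14592354e-01 -1.79539251e+02]
```

```bash
python3 steer.py '-0.04 -0.02 -0.03 0 0.06;-0.08 -0.045 -0.07 0 0.06;-0.1 -0.045 -0.08 0 0.06;-0.1 -0.045 -0.08 0 0.06;-0.1 -0.045 -0.08 0 0.06;-0.1 -0.045 -0.08 0 0.06'
python3 - <<'E'
from h import *
print(env.get_obs()["tool_pos"],env.get_obs()["tool_rot"])
s=cam("scene");w=cam("wrist");t=cam("top")
v=np.zeros((600,800,3),np.uint8); v[:420,:560]=w["color"]; v[422:600,:480]=cv2.resize(s["color"][180:239,200:360],(480,178)); 
v[:230,565:800]=cv2.resize(t["color"][195:265,290:357],(235,230)); v[275:510,565:800]=cv2.resize(t["color"][200:265,215:280],(235,235))
cv2.imwrite("pics/v16.png",v)
P=proj(w,[(.43,.11,.038),(.43,-.02,.038),(.53,.11,.009),(.53,-.02,.009)]);print(P.round())
E
```

```text
time_s: 30.93
tool_pos: [0.5166, 0.0466, 0.2656]
tool_rot: [-180.0, -0.0, -179.9]
force: [-0.9, 0.7, -0.6]
grip_width: 0.0601
grasp_force: 0.0
[0.51658532 0.04662487 0.26557057] [-1.79970997e+02 -3.78709809e-02 -1.79878673e+02]
[[343.  97.]
 [216.  97.]
 [334. 185.]
 [225. 185.]]
```

View pics/v16.png

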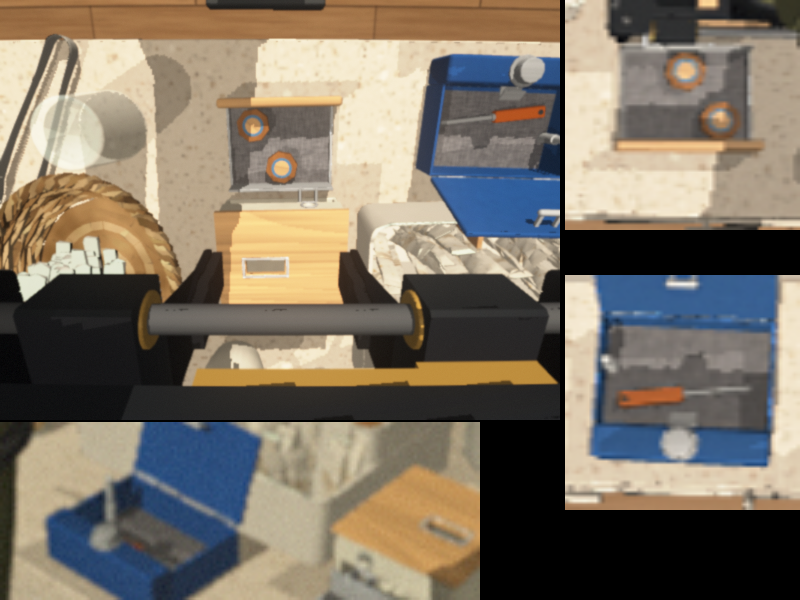

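The key lies flat in the tin near the front and the lid is standing open. The drawer is out and holds two tokens, at wrist pixels (253,125) and (282,168). I'll locate them.

```bash
cat > tok.py <<'E'
from h import *
w=cam("wrist"); P=proj(w,[(.445,.103,.021),(.445,-.012,.021),(.526,.103,.021),(.526,-.012,.021)])
x0,y0=P.min(0).astype(int)+1; x1,y1=P.max(0).astype(int)-1
m=mask(w,(5,70,60),(25,255,255),(x0,y0,x1,y1)); m=cv2.morphologyEx(m,cv2.MORPH_CLOSE,np.ones((5,5)))
for k in cv2.findContours(m,cv2.RETR_EXTERNAL,cv2.CHAIN_APPROX_NONE)[0]:
    if cv2.contourArea(k)<150: continue
    k=cv2.convexHull(k); Q=ray(w,k,.021)[:,:2].astype(np.float32); c,r=cv2.minEnclosingCircle(Q)
    a=np.radians(np.arange(0,45,2)); f=[np.mean([np.ptp(Q@[np.cos(b+i*np.pi/4),np.sin(b+i*np.pi/4)]) for i in range(4)]) for b in a]
    print("px",cv2.boundingRect(k),"c",np.round(c,4),"diam",round(2*r,4),"flat normal deg",np.degrees(a[np.argmin(f)]).round(),"w",np.round(min(f),4),np.round(max(f),4))
E
python3 tok.py
```

```text
px (265, 151, 32, 33) c [0.5057 0.0465] diam 0.0382 flat normal deg 34.0 w 0.0357 0.0373
px (236, 112, 34, 31) c [0.4595 0.0158] diam 0.0373 flat normal deg 0.0 w 0.0348 0.0363
```

```bash
python3 -c "
from h import *
go((.5052,.0465,.06),169)"; python3 steer.py '0.0114 0 0.04 7 0.05;0.0114 0 0.08 11 0.05;0.0114 0 0.12 11 0.05;0.0114 0 0.16 11 0.05;0.0114 0 0.19 11 0.05;0.0114 0 0.205 11 0.05;0.0114 0 0.205 11 0.05;0.0114 0 0.205 11 0.05'; python3 -c "
from h import *
go((.5052,.0465,.0305),169)"
```

```text
delta [ 0.0097 -0.001   0.2048] turn 11.3 yaw -179.7 j7 83.0
time_s: 31.8
tool_pos: [0.5041, 0.0469, 0.0602]
tool_rot: [-180.0, -0.1, 169.3]
force: [0.7, -0.2, 0.2]
grip_width: 0.0497
grasp_force: 0.0
delta [-0.0012 -0.0002  0.0297] turn 0.3 yaw 169.27 j7 79.6
```

```bash
python3 steer.py '-0.001 0 0.012 0 0.05;-0.001 0 0.024 0 0.05;-0.001 0 0.029 0 0.05;-0.001 0 0.0295 0 0.05;-0.001 0 0.0295 0 0.025;-0.001 0 0.0295 0 0.025;-0.001 0 0.0295 0 0.025;-0.001 0 0.0295 0 0.025' 20; python3 steer.py '0 0 0 0 0.025;0 0 0 0 0.025;0 0 -0.02 0 0.025;0 0 -0.06 0 0.025;0 0 -0.09 0 0.025;0 0 -0.12 0 0.025;0 0 -0.12 0 0.025' 25;python3 -c "
from h import *
go((.475,.235,.12),180)"
```

```text
time_s: 32.47
tool_pos: [0.5067, 0.0467, 0.0318]
tool_rot: [180.0, 0.1, 169.2]
force: [0.8, 0.1, 0.0]
grip_width: 0.0331
grasp_force: 20.0
time_s: 33.05
tool_pos: [0.51, 0.047, 0.1571]
tool_rot: [179.7, 0.5, 169.2]
force: [1.7, 0.0, -0.2]
grip_width: 0.0332
grasp_force: 25.0
delta [0.0698 0.178  0.0375] turn -10.8 yaw 169.23 j7 74.6
```

```bash
python3 -c "
from h import *
go((.475,.249,.12),180)"; python3 steer.py '0.02 0.03 0 -5 0.025;0.04 0.07 0 -10.8 0.025;0.06 0.11 0 -10.8 0.025;0.067 0.15 0 -10.8 0.025;0.067 0.18 0 -10.8 0.025;0.067 0.192 0 -10.8 0.025;0.067 0.192 0.03 -10.8 0.025;0.067 0.192 0.035 -10.8 0.025'; python3 -c "
from h import *
go((.475,.249,.034),180)"
```

```text
delta [0.0724 0.1917 0.0375] turn -10.8 yaw 169.23 j7 74.6
time_s: 33.72
tool_pos: [0.4741, 0.2473, 0.1127]
tool_rot: [-179.8, -0.2, -179.8]
force: [-1.2, -1.4, -1.2]
grip_width: 0.033
grasp_force: 25.0
delta [-0.0012  0.002   0.0787] turn 0.2 yaw -179.83 j7 65.3
```

```bash
python3 steer.py '0 0.001 0.025 0 0.025;0 0.001 0.05 0 0.025;0 0.001 0.068 0 0.025;0 0.001 0.078 0 0.025;0 0.001 0.084 0 0.025;0 0.001 0.084 0 0.025;0 0.001 0.084 0 0.025';python3 steer.py '0 0 0 0 0.045;0 0 0 0 0.045;0 0 0 0 0.045;0 0 -0.02 0 0.045;0 0 -0.06 0 0.045;0 0 -0.1 0 0.045;0 0 -0.14 0 0.045;0 0 -0.18 0 0.045'; python3 steer.py '-0.02 -0.04 0 0 0.045;-0.04 -0.08 0 0 0.045;-0.04 -0.12 -0.03 0 0.045;-0.04 -0.16 -0.05 0 0.045;-0.04 -0.2 -0.05 0 0.045;-0.04 -0.205 -0.05 0 0.045;-0.04 -0.205 -0.05 0 0.045;-0.04 -0.205 -0.05 0 0.045'; python3 tok.py
```

```text
time_s: 34.3
tool_pos: [0.4768, 0.2485, 0.033]
tool_rot: [180.0, 0.0, -180.0]
force: [0.0, 0.3, -0.3]
grip_width: 0.0335
grasp_force: 25.0
time_s: 34.97
tool_pos: [0.4761, 0.2484, 0.2148]
tool_rot: [180.0, 0.0, -180.0]
force: [0.8, 0.8, -0.0]
grip_width: 0.0449
grasp_force: 0.0
time_s: 35.63
tool_pos: [0.5166, 0.0427, 0.2631]
tool_rot: [179.9, 0.1, 179.9]
force: [-0.5, 1.1, -0.2]
grip_width: 0.045
grasp_force: 0.0
px (239, 110, 34, 31) c [0.4595 0.0156] diam 0.0373 flat normal deg 8.0 w 0.0346 0.0361
```

```bash
python3 steer.py '0.03 -0.02 0.03 0 0.046;0.057 -0.027 0.07 0 0.046;0.057 -0.027 0.11 0 0.046;0.057 -0.027 0.15 0 0.046;0.057 -0.027 0.18 0 0.046;0.057 -0.027 0.2 0 0.046;0.057 -0.027 0.2 0 0.046;0.057 -0.027 0.2 0 0.046'; python3 -c "
from h import *
go((.4595,.0156,.0315),182)"
```

```text
time_s: 36.35
tool_pos: [0.4587, 0.0178, 0.0617]
tool_rot: [-179.9, -0.1, -179.8]
force: [0.0, 0.9, 0.4]
grip_width: 0.0463
grasp_force: 0.0
delta [-0.0009 -0.0021  0.0302] turn -1.8 yaw -179.82 j7 89.4
```

```bash
python3 steer.py '0 -0.0015 0.012 -1.8 0.046;0 -0.0015 0.024 -1.8 0.046;0 -0.0015 0.029 -1.8 0.046;0 -0.0015 0.03 -1.8 0.046;0 -0.0015 0.03 -1.8 0.025;0 -0.0015 0.03 -1.8 0.025;0 -0.0015 0.03 -1.8 0.025;0 -0.0015 0.03 -1.8 0.025' 20; python3 steer.py '0 0 0 0 0.025;0 0 0 0 0.025;0 0 -0.02 0 0.025;0 0 -0.06 0 0.025;0 0 -0.1 0 0.025;0 0 -0.13 0 0.025;0 0 -0.13 0 0.025' 25;python3 -c "
from h import *
go((.475,.296,.15),180)"
```

```text
time_s: 37.02
tool_pos: [0.4603, 0.0155, 0.0332]
tool_rot: [179.9, 0.1, -178.1]
force: [-0.8, 0.7, 4.2]
grip_width: 0.0336
grasp_force: 20.0
time_s: 37.6
tool_pos: [0.4634, 0.0155, 0.1684]
tool_rot: [179.8, 0.6, -178.2]
force: [1.2, -0.7, -0.7]
grip_width: 0.0329
grasp_force: 25.0
delta [-0.0203  0.2799  0.0196] turn 1.8 yaw -178.17 j7 84.4
```

```bash
python3 steer.py '0 0.03 0 1.8 0.025;0 0.07 0 1.8 0.025;-0.01 0.11 0 1.8 0.025;-0.02 0.15 0 1.8 0.025;-0.022 0.19 0 1.8 0.025;-0.022 0.23 0 1.8 0.025;-0.022 0.265 0 1.8 0.025;-0.022 0.28 0 1.8 0.025'; python3 steer.py '0 0 0.03 0 0.025;0 0 0.06 0 0.025;0 0 0.06 0 0.025;0 0 0.06 0 0.025';  python3 -c "
from h import *
go((.475,.296,.046),180)"
```

```text
time_s: 38.27
tool_pos: [0.4704, 0.3017, 0.1614]
tool_rot: [179.9, -0.1, -179.6]
force: [0.4, 0.1, -0.0]
grip_width: 0.0332
grasp_force: 25.0
time_s: 38.6
tool_pos: [0.4713, 0.2941, 0.1009]
tool_rot: [-179.8, -0.2, 180.0]
force: [0.9, 0.7, 0.5]
grip_width: 0.0333
grasp_force: 25.0
delta [-0.0038  0.0021  0.0549] turn -0.0 yaw 179.99 j7 62.0
```

```bash
python3 steer.py '-0.002 0.001 0.02 0 0.025;-0.002 0.001 0.04 0 0.025;-0.002 0.001 0.052 0 0.025;-0.002 0.001 0.057 0 0.025;-0.002 0.001 0.057 0 0.025';python3 steer.py '0 0 0 0 0.042;0 0 0 0 0.042;0 0 0 0 0.042;0 0 0 0 0.042;0 0 -0.02 0 0.042;0 0 -0.06 0 0.042;0 0 -0.1 0 0.02;0.02 0 -0.14 0 0'; python3 steer.py '0.03 0.0 -0.02 0 0;0.045 0 -0.02 0 0;0.045 0 -0.02 0 0;0.045 0 -0.02 0 0'
cat > tin.py <<'E'
from h import *
w=cam("wrist");cv2.imwrite("pics/tin_%d.png"%int(env.get_obs()["time_s"]*10),w["color"])
print(env.get_obs()["tool_pos"],env.get_obs()["tool_rot"])
P=proj(w,[(.419,.208,.043),(.419,.353,.043),(.507,.208,.004),(.507,.353,.004)]); x0,y0=P.min(0).astype(int);x1,y1=P.max(0).astype(int)
m=mask(w,(2,70,50),(25,255,255),(max(x0,0),max(y0,0),x1,y1)); m=cv2.morphologyEx(m,cv2.MORPH_CLOSE,np.ones((3,3)))
for k in cv2.findContours(m,cv2.RETR_EXTERNAL,cv2.CHAIN_APPROX_NONE)[0]:
    if cv2.contourArea(k)<60: continue
    Q=ray(w,cv2.convexHull(k),.015)[:,:2]; print("px",cv2.boundingRect(k),"area",cv2.contourArea(k),"box min",Q.min(0).round(3),"max",Q.max(0).round(3))
E
python3 tin.py
```

```text
time_s: 39.02
tool_pos: [0.4744, 0.2963, 0.0453]
tool_rot: [-180.0, -0.0, -180.0]
force: [-0.2, -0.4, -0.5]
grip_width: 0.0329
grasp_force: 25.0
time_s: 39.68
tool_pos: [0.4585, 0.2958, 0.1852]
tool_rot: [-180.0, 0.2, 179.9]
force: [0.5, 2.0, 0.5]
grip_width: 0.0347
grasp_force: 0.0
time_s: 40.02
tool_pos: [0.4105, 0.2971, 0.2032]
tool_rot: [179.9, 0.0, -179.9]
force: [0.1, -0.9, -0.5]
grip_width: 0.0097
grasp_force: 0.0
[0.41114141 0.29653867 0.2026215 ] [ 1.79977224e+02  3.73027852e-02 -1.79942100e+02]
px (270, 241, 22, 23) area 267.0 box min [0.468 0.285] max [0.493 0.308]
px (218, 230, 34, 35) area 903.5 box min [0.456 0.231] max [0.495 0.266]
px (264, 209, 61, 44) area 1135.5 box min [0.433 0.279] max [0.481 0.341]
```

Both tokens are in the tin with the key. Next I check how close in the tool can get in front of the drawer, since its front is at x of about 0.427.

```bash
python3 steer.py '0.006 -0.03 0 0 0;0.006 -0.07 0 0 0;0.006 -0.11 0 0 0;0.006 -0.15 0 0 0;0.006 -0.19 0 0 0;0.008 -0.2 0.04 0 0;0.008 -0.2 0.08 0 0;0.008 -0.2 0.1 0 0'
python3 - <<'E'
from h import *
print(env.get_obs()["tool_pos"],env.get_obs()["qpos"].round(1))
t=cam("top"); m=mask(t,(8,60,60),(24,255,255),(290,215,365,262))
for k in cv2.findContours(m,cv2.RETR_EXTERNAL,cv2.CHAIN_APPROX_NONE)[0]:
    if cv2.contourArea(k)>20: q=cv2.boxPoints(cv2.minAreaRect(k)); print(q.round(1).tolist(),ray(t,q,.038).round(4).tolist())
E
```

```text
time_s: 40.73
tool_pos: [0.4015, 0.0937, 0.099]
tool_rot: [-179.9, -0.2, 179.8]
force: [-1.1, 1.1, -1.1]
grip_width: 0.0002
grasp_force: 0.0
[0.40149259 0.09373159 0.09902892] [-58.1  -6.1  40.  125.6   4.6  59.4  69.1]
```

```bash
python3 steer.py '0.003 0 0.02 0 0;0.003 0 0.04 0 0;0.003 0 0.055 0 0;0.003 0 0.063 0 0;0.003 0 0.063 0 0;0.003 0 0.063 0 0'
python3 - <<'E'
from h import *
print(env.get_obs()["qpos"].round(1))
E
```

```text
time_s: 41.28
tool_pos: [0.4005, 0.0963, 0.0399]
tool_rot: [-179.9, 0.0, -180.0]
force: [0.4, -0.3, -0.2]
grip_width: 0.0006
grasp_force: 0.0
[-58.2   0.8  41.6 128.8  -0.6  50.6  73.8]
```

```bash
python3 steer.py '0 -0.01 0.006 0 0;0 -0.02 0.006 0 0;0 -0.03 0.006 0 0;0 -0.04 0.006 0 0;0 -0.04 0.006 0 0'
python3 - <<'E'
from h import *
print(env.get_obs()["qpos"].round(1))
E
```

```text
time_s: 41.7
tool_pos: [0.4003, 0.0547, 0.0341]
tool_rot: [180.0, 0.0, 179.9]
force: [0.3, 0.0, -0.1]
grip_width: 0.0003
grasp_force: 0.0
[-5.530e+01  1.000e-01  4.440e+01  1.302e+02 -1.000e-01  4.970e+01
  7.910e+01]
```

```bash
python3 steer.py '-0.012 -0.007 0 0 0;-0.024 -0.007 0 0 0;-0.036 -0.007 0 0 0;-0.048 -0.007 0 0 0;-0.06 -0.007 0 0 0;-0.072 -0.007 0 0 0;-0.084 -0.007 0 0 0;-0.096 -0.007 0 0 0'; python3 steer.py '-0.006 0 0 0 0;-0.012 0 0 0 0;-0.018 0 0 0 0;-0.021 0 0 0 0;-0.023 0 0 0 0;-0.023 0 0 0 0'
```

```text
time_s: 42.37
tool_pos: [0.4954, 0.0506, 0.0335]
tool_rot: [179.9, -0.1, -179.9]
force: [-2.7, 1.7, 2.8]
grip_width: 0.0005
grasp_force: 1.4
time_s: 42.87
tool_pos: [0.5191, 0.0498, 0.0335]
tool_rot: [-180.0, 0.0, -179.9]
force: [-1.8, 0.7, 0.5]
grip_width: 0.0003
grasp_force: 0.8
```

Now millimetre by millimetre until it meets the stop.

```bash
python3 steer.py '-0.001 0 0 0 0;-0.002 0 0 0 0;-0.003 0 0 0 0;-0.003 0 0 0 0'; python3 steer.py '-0.001 0 0 0 0;-0.002 0 0 0 0;-0.003 0 0 0 0;-0.003 0 0 0 0'
```

```text
time_s: 43.2
tool_pos: [0.522, 0.0498, 0.0335]
tool_rot: [180.0, 0.0, -179.9]
force: [-1.4, 0.4, -1.6]
grip_width: 0.0
grasp_force: 0.9
time_s: 43.53
tool_pos: [0.525, 0.0499, 0.0335]
tool_rot: [180.0, -0.0, -179.9]
force: [-2.4, 1.3, -0.3]
grip_width: 0.0005
grasp_force: 1.2
```

```bash
python3 steer.py '-0.001 0 0 0 0;-0.002 0 0 0 0;-0.002 0 0 0 0'; python3 steer.py '-0.001 0 0 0 0;-0.002 0 0 0 0;-0.002 0 0 0 0'
```

```text
time_s: 43.78
tool_pos: [0.5252, 0.0499, 0.0335]
tool_rot: [180.0, -0.2, -179.9]
force: [-8.5, 1.6, 5.8]
grip_width: 0.0003
grasp_force: 3.9
time_s: 44.03
tool_pos: [0.5255, 0.0498, 0.0333]
tool_rot: [180.0, -0.5, -179.9]
force: [-11.0, 2.5, 10.6]
grip_width: 0.0005
grasp_force: 6.3
```

```bash
python3 steer.py '0.004 0 0 0 0;0.008 0 0 0 0;0.012 0 0 0 0;0.03 0 0 0 0;0.05 0 0 0 0;0.05 0 0 0 0'
python3 - <<'E'
from h import *
for n in ("top","scene"):
    t=cam(n); m=mask(t,(8,60,60),(24,255,255),(290,205,365,262) if n=="top" else (280,225,350,262))
    print(n,[cv2.boundingRect(k) for k in cv2.findContours(m,cv2.RETR_EXTERNAL,cv2.CHAIN_APPROX_NONE)[0] if cv2.contourArea(k)>15]); print(proj(t,[(.53,.11,.038),(.43,.11,.038),(.53,-.019,.038)]).round(0).tolist())
E
```

```text
time_s: 44.53
tool_pos: [0.476, 0.0492, 0.033]
tool_rot: [180.0, -0.1, -180.0]
force: [0.2, 0.6, -0.4]
grip_width: 0.0003
grasp_force: 0.0
top [(303, 205, 20, 7)]
[[304.0, 207.0], [303.0, 239.0], [346.0, 208.0]]
scene [(325, 233, 8, 8), (280, 225, 70, 37)]
[[309.0, 227.0], [287.0, 244.0], [347.0, 246.0]]
```

The drawer is shut and latched. Next is the lid: I'll grip its 20 mm wide catch and draw it forward over centre. First I rise and measure where the catch is.

```bash
python3 steer.py '0 0 -0.04 0 0.05;0 0 -0.08 0 0.05;0 0 -0.12 0 0.05;0 0.03 -0.16 0 0.05;0 0.07 -0.2 0 0.05;0.01 0.11 -0.22 0 0.05;0.02 0.15 -0.22 0 0.05;0.02 0.19 -0.22 0 0.05' 8; python3 steer.py '0.01 0.04 0 0 0.05;0.01 0.042 0 0 0.05;0.01 0.042 0 0 0.05;0.01 0.042 0 0 0.05'
python3 - <<'E'
from h import *
print(env.get_obs()["tool_pos"])
w=cam("wrist");s=cam("scene");t=cam("top")
print("w",proj(w,[(.528,.281,.126)]).round(1),"t",proj(t,[(.528,.281,.126)]).round(1),"s",proj(s,[(.528,.281,.126)]).round(1))
for n,c in(("w",w),("t",t),("s",s)):
    u,v=proj(c,[(.528,.281,.126)])[0].astype(int)
    h=cv2.cvtColor(c["color"],cv2.COLOR_BGR2HSV)
    r=25 if n=="w" else 12
    b=mask(c,(100,80,30),(130,255,255)); k=cv2.inRange(h,(0,0,110),(180,90,255)); 
    roi=np.zeros_like(k); roi[v-r:v+r,u-r:u+r]=1
    hull=np.zeros_like(k); cv2.drawContours(hull,[cv2.convexHull(big(b))],-1,1,-1)
    k=k*roi*hull
    for q in cv2.findContours(k,cv2.RETR_EXTERNAL,cv2.CHAIN_APPROX_NONE)[0]:
        if cv2.contourArea(q)>3: print(n,cv2.boundingRect(q),cv2.contourArea(q))
E
```

```text
time_s: 45.3
tool_pos: [0.4622, 0.2213, 0.2556]
tool_rot: [179.7, 0.3, 179.9]
force: [2.1, 0.8, 0.5]
grip_width: 0.0454
grasp_force: 0.0
time_s: 45.63
tool_pos: [0.4515, 0.2608, 0.252]
tool_rot: [-180.0, 0.1, -180.0]
force: [0.7, -0.8, 0.0]
grip_width: 0.0497
grasp_force: 0.0
[0.45147951 0.26077638 0.25201308]
w [[304.6 288.5]] t [[246.7 200.2]] s [[264.4 180.3]]
w (290, 282, 31, 16) 250.0
```

```bash
python3 steer.py '-0.03 0.01 0 0 0.05;-0.06 0.021 0.02 0 0.05;-0.075 0.021 0.05 0 0.05;-0.075 0.021 0.06 0 0.05;-0.075 0.021 0.06 0 0.05;-0.075 0.021 0.06 0 0.05'; python3 -c "
from h import *
go((.526,.2817,.130),180)"
```

```text
time_s: 46.28
tool_pos: [0.5251, 0.2811, 0.192]
tool_rot: [-180.0, -0.1, 179.9]
force: [0.2, 0.1, 0.6]
grip_width: 0.0499
grasp_force: 0.0
delta [-0.001   0.0006  0.062 ] turn -0.1 yaw 179.95 j7 67.1
```

```bash
python3 steer.py '0.005 0.001 0.02 0 0.05;0.005 0.001 0.04 0 0.05;0.005 0.001 0.055 0 0.05;0.005 0.001 0.062 0 0.05;0.005 0.001 0.062 0 0.05;0.005 0.001 0.062 0 0.05'; python3 steer.py '0 0 0 0 0.01;0 0 0 0 0.01;0 0 0 0 0.01;0 0 0 0 0.01;0 0 0 0 0.01;0 0 0 0 0.01' 8
```

```text
time_s: 46.78
tool_pos: [0.5208, 0.2836, 0.1316]
tool_rot: [179.9, 0.1, -179.9]
force: [0.1, 0.3, -0.6]
grip_width: 0.0502
grasp_force: 0.0
time_s: 47.28
tool_pos: [0.5207, 0.2822, 0.1303]
tool_rot: [-179.9, 0.0, -180.0]
force: [0.2, -3.7, 3.0]
grip_width: 0.0246
grasp_force: 8.0
```

The catch is gripped at 24.6 mm. I pull the lid forward over centre.

```bash
python3 steer.py '0.007 0 -0.001 0 0.01;0.014 0 -0.001 0 0.01;0.021 0 -0.001 0 0.01;0.028 0 -0.001 0 0.01;0.035 0 0 0 0.01;0.042 0 0.001 0 0.01;0.05 0 0.003 0 0.01;0.055 0 0.005 0 0.01'
python3 - <<'E'
from h import *
print(env.get_obs()["tool_pos"])
for n,roi in(("top",(205,175,290,265)),("scene",(195,140,300,255))):
    c=cam(n); print(n,cv2.boundingRect(big(mask(c,(100,120,30),(130,255,255),roi))), [ (round(th,1),proj(c,[(.51-.0935*np.cos(th),y,.0455+.0935*np.sin(th)) for y in(.206,.354)]).round(0).tolist()) for th in (1.9,1.3,.42)])
E
```

```text
time_s: 47.95
tool_pos: [0.4647, 0.2831, 0.124]
tool_rot: [-180.0, 0.0, -179.9]
force: [5.8, -0.4, -10.4]
grip_width: 0.0243
grasp_force: 8.0
[0.46469594 0.28310673 0.12398731]
top (223, 237, 8, 14) [(1.9, [[273.0, 196.0], [221.0, 195.0]]), (1.3, [[273.0, 215.0], [220.0, 214.0]]), (0.4, [[272.0, 239.0], [221.0, 237.0]])]
scene (216, 198, 63, 46) [(1.9, [[286.0, 185.0], [249.0, 168.0]]), (1.3, [[274.0, 193.0], [236.0, 175.0]]), (0.4, [[259.0, 217.0], [223.0, 198.0]])]
```

```bash
python3 steer.py '0.004 0 0.006 0 0.01;0.009 0 0.012 0 0.01;0.013 0 0.017 0 0.01;0.017 0 0.022 0 0.01;0.021 0 0.027 0 0.01;0.025 0 0.033 0 0.01;0.027 0 0.037 0 0.01;0.027 0 0.037 0 0.01'; python3 steer.py '0 0 0 0 0.05;0 0 0 0 0.05;0 0 0 0 0.05;0 0 0 0 0.05;0 0 -0.02 0 0.05;0 0 -0.05 0 0.05;0 0 -0.08 0 0.0;0 0 -0.09 0 0'
python3 - <<'E'
from h import *
print(env.get_obs()["tool_pos"])
for n,roi in(("top",(205,175,290,265)),("scene",(195,140,300,255))):
    c=cam(n); print(n,[(cv2.boundingRect(k)) for k in cv2.findContours(mask(c,(100,120,30),(130,255,255),roi),cv2.RETR_EXTERNAL,cv2.CHAIN_APPROX_NONE)[0] if cv2.contourArea(k)>15])
E
```

```text
time_s: 48.72
tool_pos: [0.4281, 0.2839, 0.0877]
tool_rot: [-179.9, -1.2, -179.8]
force: [-25.4, -5.7, 19.5]
grip_width: 0.0238
grasp_force: 17.1
time_s: 49.38
tool_pos: [0.4405, 0.2853, 0.1832]
tool_rot: [179.6, 0.3, -180.0]
force: [1.7, 0.7, 0.7]
grip_width: 0.0427
grasp_force: 0.0
[0.44051986 0.28532339 0.18316283]
top []
scene [(216, 196, 62, 48), (199, 140, 9, 6)]
```

```bash
python3 steer.py '0.008 -0.003 0.02 0 0;0.008 -0.003 0.04 0 0;0.008 -0.003 0.06 0 0;0.008 -0.003 0.06 0 0;0.008 -0.003 0.06 0 0'; python3 -c "
from h import *
go((.432,.282,.067),180)"
```

```text
time_s: 49.9
tool_pos: [0.4292, 0.2794, 0.1164]
tool_rot: [-179.8, -0.2, -180.0]
force: [-0.7, -0.0, -0.3]
grip_width: 0.0046
grasp_force: 0.0
delta [-0.0029  0.0027  0.0493] turn 0.0 yaw -179.96 j7 58.9
```

```bash
python3 steer.py '-0.002 0.001 0.008 0 0;-0.002 0.001 0.016 0 0;-0.002 0.001 0.024 0 0;-0.002 0.001 0.032 0 0;-0.002 0.001 0.04 0 0;-0.002 0.001 0.045 0 0;-0.002 0.001 0.047 0 0;-0.002 0.001 0.049 0 0'; python3 steer.py '0 0 0 0 0;0 0 0.001 0 0;0 0 0.001 0 0'
```

```text
time_s: 50.57
tool_pos: [0.4324, 0.2811, 0.0684]
tool_rot: [-180.0, 0.0, -180.0]
force: [0.6, 0.5, 0.9]
grip_width: 0.0004
grasp_force: 0.4
time_s: 50.82
tool_pos: [0.4324, 0.2811, 0.068]
tool_rot: [-180.0, -0.0, -180.0]
force: [-1.5, -0.9, 1.0]
grip_width: 0.0004
grasp_force: 0.8
```

```bash
python3 steer.py '0 0 0.001 0 0;0 0 0.002 0 0;0 0 0.002 0 0'; python3 steer.py '0 0 0.001 0 0;0 0 0.0015 0 0;0 0 0.0015 0 0;0 0 0.0015 0 0'
```

```text
time_s: 51.07
tool_pos: [0.4325, 0.2811, 0.0676]
tool_rot: [180.0, -0.1, -180.0]
force: [-4.8, -3.9, 15.4]
grip_width: 0.0006
grasp_force: 7.9
time_s: 51.4
tool_pos: [0.4325, 0.2812, 0.0674]
tool_rot: [179.9, -0.1, -180.0]
force: [-8.3, -5.7, 25.6]
grip_width: 0.0003
grasp_force: 13.2
```

```bash
python3 steer.py '0 0 -0.02 0 0;0 0 -0.06 0 0;0 0 -0.1 0 0;0 -0.04 -0.14 0 0;0 -0.08 -0.16 0 0;0 -0.12 -0.16 0 0;0 -0.16 -0.16 0 0;0 -0.2 -0.16 0 0'; python3 steer.py '0 -0.04 0 0 0;0 -0.08 0 0 0;0 -0.12 0 0 0;0 -0.15 0 0 0;0 -0.15 0 0 0'
python3 - <<'E'
from h import *
for n,roi in(("top",(215,175,285,262)),("scene",(205,180,290,250))):
    c=cam(n); o=cv2.imread(f"pics/{n}0.png"); c0=dict(c); c0["color"]=o
    for q,b in(("before",c0),("now",c)):
        k=big(mask(b,(100,120,30),(130,255,255),roi)); print(n,q,cv2.boundingRect(k),cv2.contourArea(k))
    x0,y0,x1,y1=roi; print("roi diff",cv2.absdiff(c["color"],o)[y0:y1,x0:x1].mean().round(2))
    x0,y0,x1,y1=(295,150,360,215) if n=="top" else (300,190,385,260); print("box diff",cv2.absdiff(c["color"],o)[y0:y1,x0:x1].mean().round(2))
print(env.get_obs()["tool_pos"])
E
```

```text
time_s: 52.07
tool_pos: [0.433, 0.09, 0.2251]
tool_rot: [179.9, 0.1, -179.9]
force: [0.4, -0.1, -0.6]
grip_width: 0.0003
grasp_force: 0.0
time_s: 52.48
tool_pos: [0.4325, -0.0653, 0.2245]
tool_rot: [180.0, 0.1, 179.5]
force: [-0.2, -0.4, 0.5]
grip_width: 0.0006
grasp_force: 0.0
top before (223, 211, 50, 42) 1734.5
top now (223, 211, 50, 42) 1734.5
roi diff 5.8
box diff 35.61
scene before (216, 196, 62, 48) 1569.5
scene now (215, 197, 63, 47) 1522.0
roi diff 27.16
box diff 50.61
[ 0.43268293 -0.05924661  0.22428104]
```

The top view of the tin matches its shut state exactly. I move the arm aside to check the drawer and the bystanders before handing in.

```bash
python3 steer.py '0 0.04 0 0 0;0 0.08 0 0 0;0 0.12 0 0 0;0 0.16 0 0 0;0 0.2 0 0 0;0 0.24 0 0 0;0 0.28 0 0 0;0 0.32 0 0 0'; python3 steer.py '0.03 0.04 0 0 0;0.06 0.08 0 0 0;0.09 0.12 0 0 0;0.12 0.16 0 0 0;0.15 0.2 0 0 0;0.18 0.24 0 0 0;0.21 0.27 0 0 0;0.24 0.3 0 0 0'; python3 steer.py '0.02 0.03 0 0 0;0.03 0.04 0 0 0;0.03 0.04 0 0 0;0.03 0.04 0 0 0'
python3 - <<'E'
from h import *
for n in("top","scene"):
    c=cam(n); o=cv2.imread(f"pics/{n}0.png"); cv2.imwrite(f"pics/{n}_end.png",c["color"])
    R={"tin":(215,175,285,262),"box":(295,150,360,245),"glass":(365,210,410,250),"jar/timer":(140,180,180,245)} if n=="top" else {"tin":(205,180,290,250),"box":(300,190,385,260),"glass":(350,250,395,305)}
    for k,(x0,y0,x1,y1) in R.items(): d=cv2.absdiff(c["color"],o)[y0:y1,x0:x1].max(2); print(n,k,"mean",d.mean().round(2),">60:",(d>60).sum())
E
```

```text
time_s: 53.25
tool_pos: [0.4307, 0.2656, 0.2236]
tool_rot: [180.0, -0.0, -179.7]
force: [1.5, -0.4, 0.4]
grip_width: 0.0003
grasp_force: 0.0
time_s: 53.92
tool_pos: [0.223, 0.5261, 0.2234]
tool_rot: [-180.0, -0.1, -179.8]
force: [0.7, 0.4, -0.6]
grip_width: 0.0004
grasp_force: 0.0
time_s: 54.25
tool_pos: [0.1948, 0.5641, 0.2231]
tool_rot: [-179.9, -0.0, -179.7]
force: [0.3, -0.8, 0.0]
grip_width: 0.0006
grasp_force: 0.0
top tin mean 2.36 >60: 0
top box mean 13.03 >60: 813
top glass mean 2.74 >60: 7
top jar/timer mean 14.14 >60: 285
scene tin mean 7.15 >60: 15
scene box mean 14.44 >60: 494
scene glass mean 9.0 >60: 49
```

Run:
```python
import cv2,numpy as np
a=cv2.imread("pics/top0.png");b=cv2.imread("pics/top_end.png")
for n,i in(("before",a),("now",b)):
    h=cv2.cvtColor(i,cv2.COLOR_BGR2HSV)
    m=cv2.inRange(h,(8,60,50),(24,255,255));k=np.zeros_like(m);k[150:250,297:357]=1;m=m*k
    print(n,"bamboo rows at cols 310,330,345:",[np.flatnonzero(m[:,c]).max() for c in(310,330,345)],
     "red timer",cv2.boundingRect(cv2.inRange(h,(0,150,60),(6,255,255))[215:245,140:180]),"jar",cv2.boundingRect(cv2.inRange(h,(12,120,90),(28,255,255))[160:190,150:180]))
d=cv2.absdiff(a,b).max(2)>60; y,x=np.nonzero(d[150:245,295:360]); print("box diff rows",np.bincount(y+150)[150:])
print("counter below box before/now",a[215:245,310:318].mean((0,1)),b[215:245,310:318].mean((0,1)))
```

```text
before bamboo rows at cols 310,330,345: [np.int64(208), np.int64(246), np.int64(242)] red timer (8, 5, 20, 20) jar (5, 4, 19, 18)
now bamboo rows at cols 310,330,345: [np.int64(208), np.int64(246), np.int64(242)] red timer (8, 5, 20, 20) jar (5, 5, 19, 17)
box diff rows [ 4  4  4  5  5  5  5  5 11 15 16 16 16 15 15 17 18 16 15 14 14 16 15 14
 16 16 15 16 17 14 15 14 15 16 14 13 15 13 12 10 10 10 10  9  9  9 10 10
 10  8  9 10  9  7  4  7  7  7  7  5  7  7  7  6  6  6  6  6  6  5  5  5
  5  4  4  4  3  3  3  3  2  2  3  2  2  2  2  2  2  3  3  3  2  2  2]
counter below box before/now [188.31666667 216.82916667 231.57916667] [190.6375     218.69583333 233.225     ]
```

The drawer edge, timer and jar sit exactly where they started, and what differs is only the arm's shadow.

```bash
python3 -c "
from cell import env
print(env.sign_off())"
```

```text
the job is handed in; nothing more can be done
None
```

The job is handed in: both tokens and the key are in the latched tin, the drawer is shut, and the glass, jar and timer were left alone; the final checks used only camera measurements, and `env.sign_off()` gave no verdict.

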